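# Show the tamper's face to the inspection camera

## Task

Wind the lamp timer of the inspection stand with its red key, clockwise seen from above, until it is at its stop (it takes several partial turns). Then take the tamper out of its rubber ring and hold it up to the camera: flat metal underside facing the lens squarely and centred, about 13 cm in front of it. Finish while holding it there still in the gripper; do not bump the camera, and leave the other things on the bench where they stand.

Things in the scene. Friction and masses are not known exactly. Their poses are not given: they have to be found in the camera images.
- key_grip (a point): Red wing key on the round white timer housing (62 mm across, top 43 mm above the bench) at the right end of the inspection stand. Point on the key's vertical axis, 76 mm above the bench, the height to grip. The wing is 44 mm long along this point's x axis, 10 mm thick along its y, from 60 to 88 mm above the bench, on a thin stem; a white mark on top shows its +x end.
- key (a joint): Winding of the key: 0 = run down (wing along the stand's x axis, white mark to the back), grows as the key turns clockwise seen from above, 3.3 rad = the stop, fully wound. Starts at 0 to 0.5. Turning takes 0.07 to 0.12 N m, rising with the spring; the timer holds the key where it is let go.
- lens (a point): Front centre of the lens, 95 mm above the bench, of the black camera (about 60 mm across, white ring lamp) in a yoke at the left end of the stand, 143 mm from the key. Its z axis is the optical axis, leaving the lens upward, leaning 35 degrees (0.61 rad) off vertical toward the stand's front (robot's side); y axis level, along the stand toward the camera end.
- view_point (a point): Invisible point in the air on the optical axis, 130 mm in front of the lens, about 201 mm above the bench; axes as for the lens. The centre of the tamper's underside belongs here, with the tamper's own z axis along this z axis.
- tamper_centre (a point): Tamper, 90 mm tall, about 0.38 kg: steel base 58 mm across, 22 mm tall, then a brown wooden bulb grip up to 38 mm across. Point on its axis, 45 mm above the flat underside; z from underside to grip. Starts upright on the bench in the rubber ring. Grip it about 60 mm above the underside; base heavy: tilted, it is firmest with the fingers closing within the plane of the tilt.
- tamper_face (a point): Centre of the tamper's flat steel underside.
- tamper: The tamper; origin at the centre of its underside, z along its axis toward the grip.
- tamper_seat: Black rubber ring fixed on the bench, 80 mm outer and 65 mm inner diameter, 12 mm tall, in which the tamper stands; origin at its centre on the bench.
- stand: The grey inspection stand, a fixed plinth 110 x 270 mm, 30 mm tall; origin under its centre on the bench, x axis toward its back, y along its length toward the camera.
- camera: The stand's camera head; origin at its tilting axle, 62 mm above the bench, z along the optical axis.
- milk_jug: steel milk jug, 76 x 120 mm, 93 mm tall, with spout and handle; a bystander. Origin at the centre of its underside.
- cupping_bowl_1: white cupping bowl of dark coffee, 88 mm across, 56 mm tall; a bystander. Origin at the centre of its underside.
- shot_glass: clear shot glass, 48 mm across, 58 mm tall; a bystander. Origin at the centre of its underside.
- spice_salt: small spice jar, green label and black cap, 40 mm across, 105 mm tall, at the right; a bystander. Origin at the centre of its underside.
There are look-alikes about, which are no part of the job. Leave any purple or turquoise look-alike of the tamper alone.

How it is judged:
By the outcome, as a careful person would: the job done as asked, in the order asked, and still so for the second after the job is handed in, while the arm keeps its last pose, push and grip.
It also fails if it takes over 72 s, if anything falls off the work surface, if the arm or the gripper's body presses on something with over 40 N, if the wrist force passes 120 N, or if a joint passes its speed limit or range.

## Robot

A 6-joint arm with a two-finger parallel gripper is mounted at the origin on a cart in front of the work surface, level with it; the furniture and walls round the work are solid. World frame = base frame: x ahead of the robot, y to its left, z up, the work surface at z = 0. Lengths are in m, angles in rad, forces in N, time in s.
With the tool pointing down it reaches from about 0.3 to 0.775 m from the base axis. Payload 14.6 kg.
Tool frame: the origin (TCP) lies at the very end of the fingers, on their centre line; the grasp point (between the pads) lies 19 mm behind it; z points along the fingers, y is the line along which they close (so a half turn about z gives the same grasp; the last joint's range is limited). The gripper opens to 94 mm and grips with 3 to 60 N. Pads are 16 mm wide; open, the fingers measure 119 mm over their backs; the gripper's body (75 mm by 177 mm) begins 78 mm behind the grasp point.
Start: joints at [1.035, 0.3, 1.521, -0, 1.321, -0.067], TCP at [0.248, 0.491, 0.205] pointing down, gripper open.
Joint ranges: [-3.03, 3.03], [-0.79, 2.21], [0.23, 2.52], [-1.04, 4.18], [0, 3.07], [-2.55, 2.55]. Speed limits (rad/s): [2.22, 2.22, 2.57, 3.14, 3.14, 3.14].

## Interface

Orientations are given as [roll, pitch, yaw] about the fixed x, y, z axes, in that order (R = Rz(yaw) Ry(pitch) Rx(roll)).
In Python, from station import * gives the robot as it stands.
- The arm moves only by the tool jog_arm, never from a script. Its argument "rows" is a list of rows, each a list of 3 entries, a list of its own where there are three numbers: the shift along the tool's x, y, z in m, then the turn about the tool's z in degrees, then the finger opening in m, from 0 to 0.094. A call has 1 to 12 rows; each row shifts and turns the commanded pose from where the row before left it, along the tool's axes as they then stand; what a row does not reach is not made up. A row lasts 1/12 s, in which the tool goes at most 41.7 mm and 7.16 degrees, less where a joint would pass 70% of its speed; a pose out of reach is approached as far as the arm can. A call is refused whole if a number of a shift passes 0.0417 or a number of a turn 7.16, either way. A call with a gripper value outside its range is refused whole. The fingers move at their own pace and stop on an object; "squeeze" is the grip in N (left out, the last holds). Time passes only in rows, so rows that do not move let the fingers close. It gives the time, the measured TCP pose, the force, the opening and the grip force at its end, in the units of the state.
- get_obs(): the state, without advancing time (a new reading comes with each control period).
- camera(name): name is "scene" or "top"; returns a dict with "image" (400x640x3 uint8, red, green, blue), "range_z" (400x640 float32, m along the optical axis (not along the pixel's ray), 0 where there is no reading), "K" (3x3 intrinsics, pixels), "k1" (the pictures are not rectified: a ray, as slopes to the right and down, at radius r is drawn at 1 + k1 r^2 times it, then the intrinsics apply), "world_from_camera" (4x4, takes a point from camera to world coordinates). Camera axes: x right, y up, looking along -z (the intrinsics and any distortion apply to the point x, -y, -z); pixel columns grow to the right and rows downward; lengths in m; the calibration is good to about 2 mm. A picture is of the moment at which its call begins.
- hand_in(): hands the job in; it is judged then, once.
Trained networks look in a picture, given as the dict that the camera call returned (one of the last four; its "shot" number tells which), for a name from the list of things; names that differ only in an ending like _2 or _b are one class to them, and where a whole thing is asked for, a point or a joint stands for the part that bears it (a point fixed in the world has none). Each returns a list of dicts, best first, with "p" (0 to 1); they miss things now and then, are a little off and sometimes report something else, mostly with a low value. They report only what shows in the picture. A call takes as long as a camera call. They do not tell look-alikes from the thing itself.
- search_frame(label, picture): "at" ([column, row] as shares, 0 to 1, of the picture: columns of its width, rows of its height, amid what is visible of it).
- spot_point(label, picture): "at" ([column, row] as shares, 0 to 1, of the picture: columns of its width, rows of its height: a listed point, or the origin of a listed thing).
The state is a dict: "time_s": time; "qpos": joint angles; "joint_vel": joint speeds; "tau": joint torques, N m; "ee_pos": TCP position; "eef_rot": TCP orientation; "force": force on the tool from outside, world axes, zero at the start; "moment": the same for the moment, N m; "grip_width": finger opening in m; "grip_force": force on a finger pad.
Only numpy, scipy, OpenCV 4.12 (cv2) and the standard library are available. Lean on these libraries where they do the work, as an engineer would, in place of code of your own. Each camera call takes 0.05 s, during which the arm holds its last target. There are 200 camera calls.

## Working session

There is one attempt and no reset: what is moved stays moved. The work goes in short steps, Python scripts to look and compute and a tool call to move; the robot and the scene stay as the last step left them, time stands still between calls to the robot, and variables do not carry over. Pictures are saved under pics/ and viewed, at most 10 in all, crops included, and the job is handed in when it is done.

Besides the shell and the picture viewer there is one more tool, called as name(argument=value, ...) on one line, values as JSON. jog_arm: Moves the arm, as the interface text tells. Its arguments: {"type":"object","properties":{"rows":{"type":"array","items":{"type":"array"}},"squeeze":{"type":"number"}},"required":["rows"]}

```bash
mkdir -p pics; cat > h.py <<'E'
from station import *
import numpy as np, cv2
from scipy.spatial.transform import Rotation as Ro
def ray(p,at):
    K=p["K"];u,v=at[0]*640,at[1]*400
    d=np.array([(u-K[0,2])/K[0,0],(v-K[1,2])/K[1,1]]);s=d.copy()
    for _ in range(20): s=d/(1+p["k1"]*(s@s))
    return s
def onplane(p,at,z):
    s=ray(p,at);T=np.array(p["world_from_camera"]);d=T[:3,:3]@[s[0],-s[1],-1];o=T[:3,3]
    return o+d*(z-o[2])/d[2]
def proj(p,X):
    T=np.array(p["world_from_camera"]);c=T[:3,:3].T@(np.array(X)-T[:3,3]);s=np.array([c[0],-c[1]])/-c[2]
    s=s*(1+p["k1"]*(s@s));K=p["K"];return np.array([s[0]*K[0,0]+K[0,2],s[1]*K[1,1]+K[1,2]])
def depthpt(p,u,v):
    s=ray(p,(u/640,v/400));z=p["range_z"][int(v),int(u)];T=np.array(p["world_from_camera"])
    return T[:3,:3]@(np.array([s[0],-s[1],-1])*z)+T[:3,3]
E
python3 - <<'E'
from h import *
for n in ("scene","top"):
    p=camera(n);cv2.imwrite(f"pics/{n}0.png",p["image"][:,:,::-1])
    print(n,np.round(p["world_from_camera"],3).tolist(),p["k1"])
    for l,z in (("key_grip",.076),("lens",.095),("tamper_centre",.045),("tamper_seat",0),("stand",0),("camera",.062),("milk_jug",0),("cupping_bowl_1",0),("shot_glass",0),("spice_salt",0)):
        for r in spot_point(l,p)[:3]: 
            print(l,round(r["p"],2),np.round(np.array(r["at"])*[640,400]),np.round(onplane(p,r["at"],z),3))
E
```

```text
scene [[0.793, 0.367, -0.486, -0.128], [-0.609, 0.505, -0.612, -0.896], [0.02, 0.781, 0.624, 1.007], [0.0, 0.0, 0.0, 1.0]] 0.050866548611219836
lens 0.63 [276. 150.] [0.604 0.29  0.095]
tamper_centre 0.97 [341. 216.] [ 0.606 -0.049  0.045]
tamper_centre 0.95 [367. 263.] [ 0.542 -0.236  0.045]
tamper_centre 0.84 [400. 250.] [ 0.647 -0.253  0.045]
tamper_seat 0.62 [397. 262.] [ 0.642 -0.251  0.   ]
stand 0.82 [290. 185.] [0.604 0.21  0.   ]
stand 0.62 [285. 153.] [0.693 0.374 0.   ]
camera 0.28 [399. 263.] [ 0.597 -0.296  0.062]
milk_jug 0.78 [370. 317.] [ 0.46  -0.347  0.   ]
cupping_bowl_1 0.66 [323. 261.] [ 0.481 -0.128  0.   ]
shot_glass 0.61 [369. 240.] [ 0.64  -0.139  0.   ]
spice_salt 0.91 [431. 306.] [ 0.605 -0.414  0.   ]
spice_salt 0.19 [369. 240.] [ 0.641 -0.139  0.   ]
top [[-0.004, 0.976, -0.216, 0.265], [-1.0, -0.004, 0.001, -0.056], [0.0, 0.216, 0.976, 1.42], [0.0, 0.0, 0.0, 1.0]] -0.04946661367555756
key_grip 0.35 [216. 183.] [0.63  0.264 0.076]
lens 0.78 [208. 188.] [0.608 0.283 0.095]
lens 0.39 [425. 198.] [ 0.573 -0.396  0.095]
tamper_centre 0.72 [368. 213.] [ 0.537 -0.223  0.045]
tamper_centre 0.67 [365. 266.] [ 0.368 -0.208  0.045]
tamper_centre 0.6 [318. 191.] [ 0.611 -0.061  0.045]
tamper_seat 0.7 [372. 188.] [ 0.632 -0.246  0.   ]
stand 0.92 [235. 196.] [0.606 0.217 0.   ]
camera 0.6 [217. 184.] [0.631 0.265 0.062]
milk_jug 0.94 [405. 240.] [ 0.454 -0.346  0.   ]
milk_jug 0.55 [380. 185.] [ 0.641 -0.273  0.   ]
cupping_bowl_1 0.58 [340. 227.] [ 0.5   -0.133  0.   ]
shot_glass 0.68 [341. 183.] [ 0.649 -0.141  0.   ]
spice_salt 0.81 [426. 198.] [ 0.598 -0.425  0.   ]
spice_salt 0.24 [406. 240.] [ 0.455 -0.35   0.   ]
```

```bash
python3 - <<'E'
import cv2
a=cv2.imread("pics/scene0.png");b=cv2.imread("pics/top0.png")
cv2.imwrite("pics/s1.png",cv2.resize(a[110:340,220:500],None,fx=2.6,fy=2.6,interpolation=cv2.INTER_CUBIC))
cv2.imwrite("pics/t1.png",cv2.resize(b[130:300,170:450],None,fx=2.8,fy=2.8,interpolation=cv2.INTER_CUBIC))
E
```

```text
(no output)
```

View pics/s1.png

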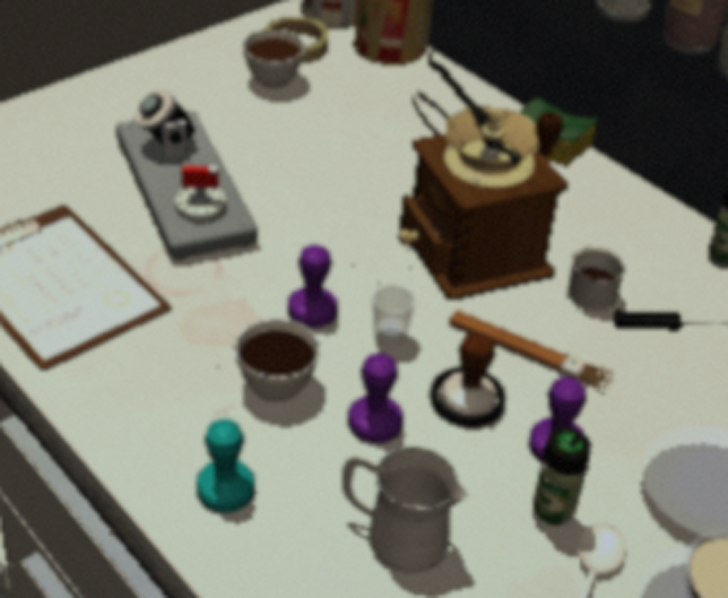

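View pics/t1.png

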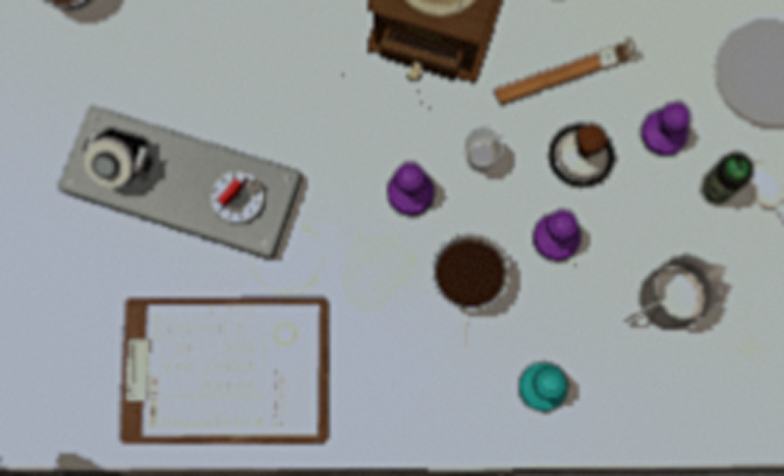

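The pictures show the stand at left, with the lens at top px (209,188) and the red key at (253,199). The brown tamper in its ring is at (378,185), with purple and turquoise look-alikes around it. Next I'll get precise positions.

```bash
python3 - <<'E'
from h import *
P={}
for n in ("scene","top"):
    p=camera(n);P[n]=p;im=p["image"].astype(int)
    r,g,b=im[...,0],im[...,1],im[...,2]
    m=((r>110)&(g<70)&(b<70)); 
    x0,x1,y0,y1=(235,275,185,215) if n=="top" else (280,315,165,190)
    mm=np.zeros_like(m);mm[y0:y1,x0:x1]=m[y0:y1,x0:x1]
    v,u=np.nonzero(mm);print(n,len(u),u.mean(),v.mean())
    print("red depth pts",np.round(np.median([depthpt(p,a,c) for a,c in zip(u,v)],0),4), "plane .088",np.round(onplane(p,((u.mean()+.5)/640,(v.mean()+.5)/400),.085),4))
    w=np.array([onplane(p,((a+.5)/640,(c+.5)/400),.088)[:2] for a,c in zip(u,v)]);C=np.cov(w.T);e,V=np.linalg.eigh(C);print("ang",np.degrees(np.arctan2(V[1,1],V[0,1])),np.sqrt(e)*3.46)
p=P["top"]
q=lambda x,y,z:np.round(onplane(p,((170+x/2.8)/640,(130+y/2.8)/400),z),4)
print("corners",[q(*c,.03) for c in((93,106),(303,172),(275,257),(60,188))])
print("ring",q(581,155,.012),"bulb",q(592,138,.085), "lens",q(108,163,.095),"housing",q(238,196,.043))
s=P["scene"];q=lambda x,y,z:np.round(onplane(s,((220+x/2.6)/640,(110+y/2.6)/400),z),4)
print("ring",q(467,396,.012),"housing",q(201,203,.043),"lens",q(151,105,.095))
# depth-based: stand top & timer top & tamper
def cloud(p,R):
    x0,x1,y0,y1=R;return np.array([depthpt(p,u,v) for v in range(y0,y1) for u in range(x0,x1) if p["range_z"][v,u]>0])
c=cloud(p,(190,280,165,225))
k=c[(abs(c[:,2]-.03)<.006)][:,:2].astype(np.float32);print("stand rect",cv2.minAreaRect(k),len(k))
k=c[(abs(c[:,2]-.043)<.004)];print("housing",k.mean(0),len(k))
k=c[c[:,2]>.058];print("high",len(k)); kk=k[np.hypot(k[:,0]-.57,k[:,1]-.15)<.04];print(kk.mean(0) if len(kk) else 0)
c=cloud(p,(360,400,165,205));
for a,b_ in((.006,.016),(.016,.03),(.055,.1)):
    k=c[(c[:,2]>a)&(c[:,2]<b_)];print(a,len(k),(k.min(0)+k.max(0))/2,k.mean(0), k[:,2].max())
print(get_obs()["eef_rot"])
E
```

```text
scene 18 294.5 174.55555555555554
red depth pts [0.5784 0.1479 0.0894] plane .088 [0.5822 0.1502 0.085 ]
ang 143.9974925771838 [0.00920655 0.02869999]
top 19 251.57894736842104 198.10526315789474
red depth pts [0.5776 0.1457 0.0882] plane .088 [0.5766 0.1454 0.085 ]
ang 143.33814966253675 [0.00657042 0.03057615]
corners [array([0.6955, 0.3202, 0.03  ]), array([0.6134, 0.0684, 0.03  ]), array([0.5123, 0.0992, 0.03  ]), array([0.5952, 0.3539, 0.03  ])]
ring [ 0.6376 -0.2613  0.012 ] bulb [ 0.6382 -0.2638  0.085 ] lens [0.6084 0.2821 0.095 ] housing [0.5818 0.1421 0.043 ]
ring [ 0.6387 -0.264   0.012 ] housing [0.581  0.1371 0.043 ] lens [0.6077 0.2825 0.095 ]
stand rect ((0.6066031455993652, 0.21608200669288635), (0.2718108594417572, 0.11079572141170502), 71.90042877197266) 1846
housing [0.58035644 0.14550887 0.04316326] 160
high 462
[0.58201242 0.14350693 0.08323128]
0.006 226 [ 0.64074888 -0.26959689  0.01095441] [ 0.63392451 -0.26570663  0.01091346] 0.015889737495822898
0.016 117 [ 0.64423308 -0.25788164  0.02216538] [ 0.63429489 -0.25682707  0.02021394] 0.028114321494205896
0.055 114 [ 0.6077318  -0.25220119  0.07584693] [ 0.63732624 -0.2607871   0.08519884] 0.09502898836971796
[-3.14154353e+00 -3.17344375e-06  2.67277300e+00]
```

jog_arm(rows=[[[0, 0, -0.01], 0, 0.05]])

```text
time_s: 1.28
ee_pos: [0.2481, 0.4901, 0.2141]
eef_rot: [-3.139, -0.0, 2.673]
force: [0.1, -0.5, -0.2]
grip_width: 0.0904
grip_force: 0.0
```

jog_arm(rows=[[[-0.038, -0.0133, 0], 0, 0.05], [[-0.038, -0.0133, 0], 0, 0.05], [[-0.038, -0.0133, 0], 0, 0.05], [[-0.038, -0.0133, 0], 0, 0.05], [[-0.038, -0.0133, 0], 0, 0.05], [[-0.038, -0.0133, 0], 0, 0.05], [[-0.038, -0.0133, 0], 0, 0.05], [[-0.038, -0.0133, 0], 0, 0.05], [[-0.038, -0.0133, 0], 0, 0.05], [[-0.038, -0.0133, 0], 0, 0.05], [[-0.038, -0.0133, 0], 0, 0.05], [[-0.038, -0.0133, 0], 0, 0.05]])

```text
time_s: 2.28
ee_pos: [0.5844, 0.1405, 0.2164]
eef_rot: [3.141, 0.001, 2.673]
force: [0.1, 0.3, 1.6]
grip_width: 0.05
grip_force: 0.0
```

jog_arm(rows=[[[0, 0, 0], 4.75, 0.05], [[0, 0, 0], 4.75, 0.05], [[0, 0, 0.02], 0, 0.05], [[0, 0, 0.02], 0, 0.05], [[0, 0, 0.02], 0, 0.05], [[0, 0, 0], 0, 0.05], [[0, 0, 0], 0, 0.05]])

```text
time_s: 2.87
ee_pos: [0.5831, 0.1422, 0.1558]
eef_rot: [-3.141, -0.001, 2.507]
force: [0.3, -0.7, 0.5]
grip_width: 0.0499
grip_force: 0.0
```

jog_arm(rows=[[[0.001, 0, 0.02], 0, 0.05], [[0, 0, 0.02], 0, 0.05], [[0, 0, 0.02], 0, 0.05], [[0, 0, 0.02], 0, 0.05], [[0, 0, 0.017], 0, 0.05], [[0, 0, 0], 0, 0.05]])

```text
time_s: 3.37
ee_pos: [0.5818, 0.1427, 0.0572]
eef_rot: [-3.14, -0.002, 2.507]
force: [-0.1, 0.4, -0.3]
grip_width: 0.05
grip_force: 0.0
```

jog_arm(rows=[[[0, 0, 0], 0, 0.0], [[0, 0, 0], 0, 0.0], [[0, 0, 0], 0, 0.0], [[0, 0, 0], 0, 0.0], [[0, 0, 0], 0, 0.0], [[0, 0, 0], 0, 0.0], [[0, 0, 0], 0, 0.0]], squeeze=35)

```text
time_s: 3.95
ee_pos: [0.5843, 0.1451, 0.0594]
eef_rot: [3.135, 0.002, 2.507]
force: [13.9, 15.3, -5.4]
grip_width: 0.0102
grip_force: 35.0
```

jog_arm(rows=[[[0, 0.0035, 0], 0, 0.0], [[0, 0, 0], 0, 0.0], [[0, 0, 0], 0, 0.0]])

```text
time_s: 4.2
ee_pos: [0.5845, 0.1453, 0.0593]
eef_rot: [-3.141, 0.0, 2.507]
force: [-3.8, -2.7, 6.5]
grip_width: 0.01
grip_force: 35.0
```

jog_arm(rows=[[[0, 0, 0], 4, 0.0], [[0, 0, 0], 4, 0.0], [[0, 0, 0], 4, 0.0], [[0, 0, 0], 4, 0.0], [[0, 0, 0], 4, 0.0], [[0, 0, 0], 4, 0.0], [[0, 0, 0], 4, 0.0], [[0, 0, 0], 4, 0.0], [[0, 0, 0], 0, 0.0]])

```text
time_s: 4.95
ee_pos: [0.5846, 0.1454, 0.0593]
eef_rot: [3.142, 0.001, 1.944]
force: [-3.2, -2.7, 5.6]
grip_width: 0.01
grip_force: 35.0
```

```bash
python3 -c "
from h import *
o=get_obs();print(o['force'],o['moment'],o['eef_rot'],o['qpos'])"
```

```text
[-3.2291479  -2.74420576  5.60460207] [-0.52894015  0.59869939 -0.01682399] [3.14156713e+00 5.17864232e-04 1.94391301e+00] [ 1.83159391e-01  5.65816029e-01  1.50221112e+00 -5.73170017e-04
  1.07344272e+00 -1.89683873e-01]
```

jog_arm(rows=[[[0, 0, 0], 5, 0.0], [[0, 0, 0], 5, 0.0], [[0, 0, 0], 5, 0.0], [[0, 0, 0], 5, 0.0], [[0, 0, 0], 5, 0.0], [[0, 0, 0], 5, 0.0], [[0, 0, 0], 5, 0.0], [[0, 0, 0], 5, 0.0], [[0, 0, 0], 5, 0.0], [[0, 0, 0], 5, 0.0], [[0, 0, 0], 5, 0.0], [[0, 0, 0], 5, 0.0]])

```text
time_s: 5.95
ee_pos: [0.5846, 0.1454, 0.0592]
eef_rot: [3.141, 0.0, 0.897]
force: [-2.5, -2.8, 6.4]
grip_width: 0.0098
grip_force: 35.0
```

```bash
python3 -c "
from h import *
o=get_obs();print(o['force'],o['moment'],o['eef_rot'],o['qpos'])
p=camera('scene');im=p['image'][:,:,::-1][130:210,250:330];cv2.imwrite('pics/k1.png',cv2.resize(im,None,fx=6,fy=6,interpolation=cv2.INTER_CUBIC))"
```

```text
[-2.53117674 -2.79011881  6.43668407] [-0.53497024  0.58279403  0.09256017] [3.14100459e+00 1.68002887e-04 8.97076228e-01] [ 1.83170256e-01  5.65855312e-01  1.50216979e+00 -6.30947984e-04
  1.07330956e+00  8.57191335e-01]
```

View pics/k1.png

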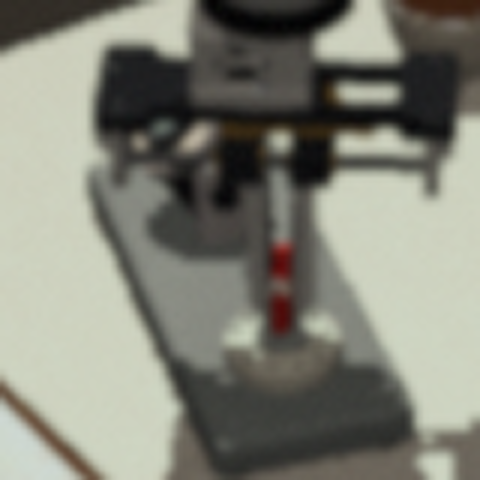

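The crop shows the red wing end-on between the pads at about (282,290), turning with the gripper. I'll continue winding.

jog_arm(rows=[[[0, 0, 0], 5, 0.0], [[0, 0, 0], 5, 0.0], [[0, 0, 0], 5, 0.0], [[0, 0, 0], 5, 0.0], [[0, 0, 0], 5, 0.0], [[0, 0, 0], 5, 0.0], [[0, 0, 0], 5, 0.0], [[0, 0, 0], 5, 0.0], [[0, 0, 0], 5, 0.0], [[0, 0, 0], 5, 0.0], [[0, 0, 0], 5, 0.0], [[0, 0, 0], 5, 0.0]])

```text
time_s: 7.0
ee_pos: [0.5846, 0.1453, 0.0593]
eef_rot: [3.141, -0.0, -0.15]
force: [-1.9, -3.5, 6.5]
grip_width: 0.0099
grip_force: 35.0
```

jog_arm(rows=[[[0, 0, 0], 4, 0.0], [[0, 0, 0], 4, 0.0], [[0, 0, 0], 4, 0.0], [[0, 0, 0], 2, 0.0], [[0, 0, 0], 0, 0.0]])

```text
time_s: 7.42
ee_pos: [0.5846, 0.1453, 0.0593]
eef_rot: [3.141, -0.001, -0.393]
force: [-2.4, -2.9, 5.8]
grip_width: 0.0098
grip_force: 35.0
```

```bash
python3 -c "
from h import *
o=get_obs();print(o['force'],o['moment'],np.degrees(o['eef_rot']),o['qpos'])"
```

```text
[-2.44378651 -2.85360019  5.76461254] [-0.54572972  0.60670043 -0.01433744] [ 1.79977588e+02 -3.08004236e-02 -2.25049334e+01] [ 1.83092559e-01  5.65805047e-01  1.50220111e+00 -7.06435197e-04
  1.07334875e+00  2.14701120e+00]
```

jog_arm(rows=[[[0, 0, 0], 2, 0.0], [[0, 0, 0], 2, 0.0], [[0, 0, 0], 0, 0.0]])

```text
time_s: 7.67
ee_pos: [0.5846, 0.1453, 0.0592]
eef_rot: [3.141, -0.001, -0.462]
force: [-2.0, -3.9, 6.2]
grip_width: 0.0097
grip_force: 35.0
```

jog_arm(rows=[[[0, 0, 0], 2, 0.0], [[0, 0, 0], 2, 0.0], [[0, 0, 0], 0, 0.0]])

```text
time_s: 7.92
ee_pos: [0.5846, 0.1453, 0.0592]
eef_rot: [3.141, -0.001, -0.532]
force: [-2.2, -3.3, 6.8]
grip_width: 0.0101
grip_force: 35.4
```

```bash
python3 -c "
from h import *
o=get_obs();print(o['force'],o['moment'],np.degrees(o['eef_rot']),o['qpos'])"
```

```text
[-2.23432794 -3.31849762  6.76567523] [-0.49462133  0.6680432   0.39102043] [ 1.79973917e+02 -3.75966752e-02 -3.04582886e+01] [ 1.83159799e-01  5.65840661e-01  1.50220270e+00 -8.80637855e-04
  1.07335225e+00  2.28597384e+00]
```

jog_arm(rows=[[[0, 0, 0], 1.5, 0.0], [[0, 0, 0], 0, 0.0], [[0, 0, 0], 0, 0.05], [[0, 0, 0], 0, 0.05], [[0, 0, 0], 0, 0.05], [[0, 0, 0], 0, 0.05], [[0, 0, -0.03], 0, 0.05], [[0, 0, -0.04], 0, 0.05], [[0, 0, -0.04], 0, 0.05], [[0, 0, -0.035], 0, 0.05], [[0, 0, 0], 0, 0.05]])

```text
time_s: 8.83
ee_pos: [0.5866, 0.1462, 0.2112]
eef_rot: [-3.134, -0.008, -0.556]
force: [1.1, 0.3, 1.3]
grip_width: 0.0505
grip_force: 0.0
```

```bash
python3 - <<'E'
from h import *
for n in ("scene","top"):
    p=camera(n);im=p["image"].astype(int);r,g,b=im[...,0],im[...,1],im[...,2]
    m=((r>90)&(g<70)&(b<70));x0,x1,y0,y1=(235,275,185,215) if n=="top" else (280,315,165,190)
    mm=np.zeros_like(m);mm[y0:y1,x0:x1]=m[y0:y1,x0:x1];v,u=np.nonzero(mm);print(n,len(u))
    if len(u)>3:
        w=np.array([onplane(p,((a+.5)/640,(c+.5)/400),.085)[:2] for a,c in zip(u,v)]);e,V=np.linalg.eigh(np.cov(w.T));print(w.mean(0),np.degrees(np.arctan2(V[1,1],V[0,1])))
    if n=="scene":cv2.imwrite('pics/k2.png',cv2.resize(p['image'][130:210,250:330,::-1],None,fx=6,fy=6,interpolation=cv2.INTER_CUBIC))
print(get_obs()["eef_rot"],get_obs()["force"],get_obs()["moment"])
E
```

```text
scene 28
[0.58680979 0.14010435] 176.39785525593228
top 0
[-3.14005806e+00 -1.57297130e-03 -5.55850663e-01] [-0.48549411  0.43995577 -1.11245369] [ 0.09160124  0.11371367 -0.01639793]
```

View pics/k2.png

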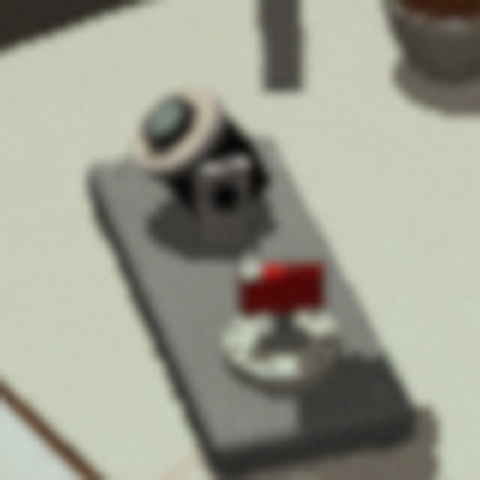

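jog_arm(rows=[[[0, 0, 0], [0, 0, 3], 0.05]])

```text
validation failed for argument at $.ro...
```

jog_arm(rows=[[[0, 0, -0.03], -7.1, 0.09], [[0, 0, -0.03], -7.1, 0.09], [[0, 0, -0.03], -7.1, 0.09], [[0, 0, -0.03], -7.1, 0.09], [[0, 0, -0.03], -7.1, 0.09], [[0, 0, -0.03], -7.1, 0.09], [[0, 0, 0], -7.1, 0.09], [[0, 0, 0], -7.1, 0.09], [[0, 0, 0], -7.1, 0.09], [[0, 0, 0], -7.1, 0.09], [[0, 0, 0], -7.1, 0.09], [[0, 0, 0], -7.1, 0.09]])

```text
time_s: 9.93
ee_pos: [0.5846, 0.1457, 0.3812]
eef_rot: [-3.139, 0.002, 0.937]
force: [-0.6, 0.1, 0.9]
grip_width: 0.09
grip_force: 0.0
```

jog_arm(rows=[[[0, 0, 0], -7.1, 0.09], [[0, 0, 0], -7.1, 0.09], [[0, 0, 0], -4.4, 0.09], [[0, 0, 0], 0, 0.09]])

```text
time_s: 10.27
ee_pos: [0.5845, 0.1457, 0.3814]
eef_rot: [-3.139, 0.001, 1.259]
force: [0.2, 0.8, 0.1]
grip_width: 0.0901
grip_force: 0.0
```

```bash
python3 - <<'E'
from h import *
p=camera("top");im=p["image"].astype(int);r,g,b=im[...,0],im[...,1],im[...,2]
m=((r>90)&(g<70)&(b<70));v,u=np.nonzero(m);k=(u>235)&(u<275)&(v>180)&(v<215);print(k.sum())
o=get_obs();print(o["qpos"],o["ee_pos"],np.degrees(o["eef_rot"]))
# robot link lengths from planar geometry: print cloud heights around tamper region for obstacles x>.6
R=[depthpt(p,u,v) for v in range(60,260,4) for u in range(300,460,4) if p["range_z"][v,u]>0];R=np.array(R);t=R[R[:,2]>.11];print(np.round([t.min(0),t.max(0)],2) if len(t) else 0)
E
```

```text
15
[1.83463775e-01 3.71718168e-01 1.02788064e+00 3.75549747e-05
 1.74458345e+00 5.00107674e-01] [0.58453152 0.14569488 0.38173013] [-1.79868781e+02  6.92874546e-02  7.18580896e+01]
[[ 0.74 -0.32  0.11]
 [ 1.04 -0.01  0.26]]
```

jog_arm(rows=[[[-0.035, 0.02, 0], 0, 0.09], [[-0.035, 0.02, 0], 0, 0.09], [[-0.035, 0.02, 0], 0, 0.09], [[-0.035, 0.02, 0], 0, 0.09], [[-0.035, 0.02, 0], 0, 0.09], [[-0.035, 0.02, 0], 0, 0.09], [[-0.035, 0.02, 0], 0, 0.09], [[-0.035, 0.02, 0], 0, 0.09], [[-0.035, 0.02, 0], 0, 0.09], [[0, 0, 0], 0, 0.09]])

```text
time_s: 11.15
ee_pos: [0.6579, -0.2164, 0.3795]
eef_rot: [-3.137, 0.001, 1.246]
force: [0.5, 0.5, -0.4]
grip_width: 0.0901
grip_force: 0.0
```

jog_arm(rows=[[[0, 0.02, 0], 0, 0.09], [[0, 0.02, 0], 0, 0.09], [[0, 0.02, 0], 0, 0.09], [[0, 0.02, 0], 0, 0.09], [[0, 0.02, 0], 0, 0.09], [[0, 0.02, 0], 0, 0.09], [[0, 0.02, 0], 0, 0.09], [[0, 0, 0], 0, 0.09]])

```text
time_s: 11.82
ee_pos: [0.7376, -0.2359, 0.354]
eef_rot: [3.099, -0.0, 1.255]
force: [0.5, 0.3, 0.0]
grip_width: 0.0901
grip_force: 0.0
```

```bash
python3 - <<'E'
from h import *
o=get_obs();print(o["qpos"],o["ee_pos"],np.degrees(o["eef_rot"]),o["force"])
E
```

```text
[-0.35753997  0.9158722   0.23579148  0.00213215  1.94695231 -0.04086892] [ 0.73755123 -0.2359031   0.35395378] [ 1.77535068e+02 -1.09179603e-02  7.19036385e+01] [0.48144154 0.33088191 0.00516478]
```

jog_arm(rows=[[[0, 0.02, -0.01], 0, 0.09], [[0, 0.02, -0.01], 0, 0.09], [[0, 0.02, -0.01], 0, 0.09], [[0, 0.02, -0.01], 0, 0.09], [[0, 0.02, -0.01], 0, 0.09], [[0, 0.02, -0.01], 0, 0.09], [[0, 0, 0], 0, 0.09]])

```text
time_s: 12.4
ee_pos: [0.7503, -0.2406, 0.3679]
eef_rot: [3.024, -0.001, 1.256]
force: [-0.0, 0.4, -0.2]
grip_width: 0.0901
grip_force: 0.0
```

```bash
cat > o.py <<'E'
from h import *
o=get_obs();R=Ro.from_euler('xyz',o["eef_rot"]).as_matrix()
print(np.round(o["qpos"],3),np.round(o["ee_pos"],4),np.round(np.degrees(o["eef_rot"]),2),"F",np.round(o["force"],1),"M",np.round(o["moment"],2))
z=R[:,2];print("tilt",np.degrees(np.arccos(-z[2])),"az",np.degrees(np.arctan2(z[1],z[0])),"w",o["grip_width"],o["grip_force"],o["time_s"])
E
python3 o.py
```

```text
[-0.359  0.9    0.235  0.006  1.889 -0.041] [ 0.7503 -0.2406  0.3679] [ 1.7326e+02 -3.0000e-02  7.1940e+01] F [-0.   0.4 -0.2] M [-0.08  0.15 -0.01]
tilt 6.739558150306268 az -17.778485286808507 w 0.09012505943893355 0.0 12.4
```

jog_arm(rows=[[[0, 0.035, -0.02], 0, 0.09], [[0, 0.035, -0.02], 0, 0.09], [[0, 0.035, -0.02], 0, 0.09], [[0, 0.035, -0.02], 0, 0.09], [[0, 0.035, -0.02], 0, 0.09], [[0, 0.035, -0.02], 0, 0.09], [[0, 0, 0], 0, 0.09]])

```text
time_s: 12.98
ee_pos: [0.7601, -0.2448, 0.4196]
eef_rot: [2.885, -0.001, 1.256]
force: [-0.1, -0.2, 1.3]
grip_width: 0.0903
grip_force: 0.0
```

```bash
python3 o.py
```

```text
[-0.362  0.84   0.235  0.013  1.811 -0.042] [ 0.7601 -0.2448  0.4196] [ 1.653e+02 -6.000e-02  7.195e+01] F [-0.1 -0.2  1.3] M [-0.02  0.18 -0.03]
tilt 14.700985757740929 az -17.827643521994148 w 0.09025331130667004 0.0 12.9833
```

jog_arm(rows=[[[0, 0.04, 0], 0, 0.09], [[0, 0.04, 0], 0, 0.09], [[0, 0.04, 0], 0, 0.09], [[0, 0.04, 0], 0, 0.09], [[0, 0.04, 0], 0, 0.09], [[0, 0.04, 0], 0, 0.09], [[0, 0, 0], 0, 0.09]])

```text
time_s: 13.57
ee_pos: [0.8157, -0.2635, 0.388]
eef_rot: [2.754, -0.002, 1.256]
force: [-0.0, -0.4, 1.8]
grip_width: 0.0901
grip_force: 0.0
```

```bash
python3 o.py
```

```text
[-0.361  0.897  0.236  0.019  1.621 -0.041] [ 0.8157 -0.2635  0.388 ] [ 1.578e+02 -9.000e-02  7.195e+01] F [-0.  -0.4  1.8] M [-0.03  0.24  0.04]
tilt 22.196751983409275 az -17.815599744206633 w 0.09014296616774152 0.0 13.5667
```

jog_arm(rows=[[[0, -0.0375, -0.008], 0, 0.09], [[0, -0.0375, -0.008], 0, 0.09], [[0, -0.0375, -0.008], 0, 0.09], [[0, -0.0375, -0.008], 0, 0.09], [[0, -0.0375, -0.008], 0, 0.09], [[0, -0.0375, -0.008], 0, 0.09], [[0, -0.0375, -0.008], 0, 0.09], [[0, -0.0375, -0.008], 0, 0.09], [[0, -0.0375, -0.008], 0, 0.09], [[0, -0.0375, -0.008], 0, 0.09], [[0, -0.0375, -0.008], 0, 0.09], [[0, -0.0375, -0.008], 0, 0.09]])

```text
time_s: 14.57
ee_pos: [0.4489, -0.1441, 0.3235]
eef_rot: [2.753, -0.002, 1.256]
force: [1.0, -1.3, 0.8]
grip_width: 0.09
grip_force: 0.0
```

```bash
python3 o.py
```

```text
[-0.41  -0.184  1.807  0.042  1.132 -0.105] [ 0.4489 -0.1441  0.3235] [ 1.5775e+02 -1.0000e-01  7.1970e+01] F [ 1.  -1.3  0.8] M [-0.01  0.24  0.01]
tilt 22.251109008174566 az -17.796757112652163 w 0.0900080775441459 0.0 14.5667
```

jog_arm(rows=[[[0, -0.035, 0.014], 0, 0.09], [[0, -0.035, 0.014], 0, 0.09], [[0, -0.035, 0.014], 0, 0.09], [[0, -0.035, 0.014], 0, 0.09], [[0, -0.035, 0.014], 0, 0.09], [[0, -0.035, 0.014], 0, 0.09], [[0, 0, 0], 0, 0.09]])

```text
time_s: 15.15
ee_pos: [0.2914, -0.092, 0.1612]
eef_rot: [2.761, -0.003, 1.256]
force: [0.1, 0.6, -0.3]
grip_width: 0.09
grip_force: 0.0
```

```bash
python3 o.py
```

```text
[-0.484 -0.522  2.405  0.085  0.885 -0.211] [ 0.2914 -0.092   0.1612] [158.18  -0.16  71.97] F [ 0.1  0.6 -0.3] M [-0.01  0.19 -0.01]
tilt 21.822816386587395 az -17.62538548163807 w 0.09004152066893979 0.0 15.15
```

jog_arm(rows=[[[0, -0.035, -0.015], 0, 0.09], [[0, -0.035, -0.015], 0, 0.09], [[0, -0.035, -0.015], 0, 0.09], [[0, -0.035, -0.015], 0, 0.09], [[0, 0, 0], 0, 0.09]])

```text
time_s: 15.57
ee_pos: [0.2214, -0.0692, 0.1551]
eef_rot: [2.792, -0.001, 1.255]
force: [0.1, -0.8, 0.5]
grip_width: 0.0902
grip_force: 0.0
```

```bash
python3 o.py
```

```text
[-0.561 -0.789  2.518  0.095  1.076 -0.276] [ 0.2214 -0.0692  0.1551] [ 1.5999e+02 -3.0000e-02  7.1900e+01] F [ 0.1 -0.8  0.5] M [-0.    0.22  0.03]
tilt 20.006561802638608 az -18.007100769241077 w 0.09019516459885864 0.0 15.5667
```

```bash
cat > fk.py <<'E'
import numpy as np
from scipy.optimize import least_squares
D=[(.183,.5658,1.5022,1.0733,.5846,.1453,.0593),(1.0354,.2935,1.5088,1.3422,.24814,.49006,.21413),(.18346,.37172,1.02788,1.74458,.58453,.14569,.38173),(-.35754,.91587,.23579,1.94695,.73755,-.2359,.35395),(-.359,.9,.235,1.889,.7503,-.2406,.3679),(-.362,.84,.235,1.811,.7601,-.2448,.4196),(-.361,.897,.236,1.621,.8157,-.2635,.388),(-.41,-.184,1.807,1.132,.4489,-.1441,.3235),(-.484,-.522,2.405,.885,.2914,-.092,.1612),(-.561,-.789,2.518,1.076,.2214,-.0692,.1551)]
def f(p,d):
    r0,z0,a,b,c,L,off=p;q0,q1,q2,q4,x,y,z=d
    s=q1+q2;t=s+q4
    r=r0+a*np.sin(q1)+b*np.sin(s)+c*np.cos(s)+L*np.sin(t);zz=z0+a*np.cos(q1)+b*np.cos(s)-c*np.sin(s)+L*np.cos(t)
    return r,zz,off
def res(p):
    e=[]
    for d in D:
        r,zz,off=f(p,d);x=r*np.cos(d[0])-off*np.sin(d[0]);y=r*np.sin(d[0])+off*np.cos(d[0])
        e+=[x-d[4],y-d[5],zz-d[6]]
    return np.array(e)
s=least_squares(res,[0,.3,.4,.4,0,.25,.03]);print(np.round(s.x,4),np.abs(s.fun).max())
r0,z0,a,b,c,L,off=s.x
for d in D[-1:]:
    S=d[1]+d[2];print("elbow",r0+a*np.sin(d[1]),z0+a*np.cos(d[1]),"wrist",r0+a*np.sin(d[1])+b*np.sin(S)+c*np.cos(S),z0+a*np.cos(d[1])+b*np.cos(S)-c*np.sin(S))
E
python3 fk.py
```

```text
[0.0007 0.2218 0.4238 0.4469 0.0411 0.2705 0.0427] 0.013899129923352863
elbow -0.29999751797324603 0.520413607349872 wrist 0.13484317019970377 0.40941814876290883
```

jog_arm(rows=[[[0, 0.037, 0.014], 0, 0.03], [[0, 0, 0], 7, 0.03], [[0, 0, 0], 7, 0.03], [[0, 0, 0], 7, 0.03], [[0, 0, 0], 7, 0.03], [[0, 0, 0], 7, 0.03], [[0, 0, 0], 7, 0.03], [[0, 0, 0], 7, 0.03], [[0, 0, 0], 7, 0.03], [[0, 0, 0], 7, 0.03], [[0, 0, 0], 7, 0.03], [[0, 0, 0], 7, 0.03]])

```text
time_s: 16.57
ee_pos: [0.2498, -0.0786, 0.1555]
eef_rot: [3.062, -0.342, -0.081]
force: [0.3, 0.1, -0.1]
grip_width: 0.0299
grip_force: 0.0
```

jog_arm(rows=[[[0, 0, 0], 7, 0.03], [[0, 0, 0], 6, 0.03], [[-0.025, 0, 0.0], 0, 0.03], [[-0.025, 0, 0.0], 0, 0.03], [[-0.025, 0, 0.0], 0, 0.03], [[-0.025, 0, 0.0], 0, 0.03], [[0, 0, 0], 0, 0.03]])

```text
time_s: 17.15
ee_pos: [0.2114, -0.0646, 0.1509]
eef_rot: [3.141, -0.307, -0.315]
force: [0.4, 1.0, -0.5]
grip_width: 0.0299
grip_force: 0.0
```

```bash
python3 o.py
```

```text
[-0.551 -0.789  2.519  0.078  1.114  1.311] [ 0.2114 -0.0646  0.1509] [179.98 -17.59 -18.07] F [ 0.4  1.  -0.5] M [ 0.07  0.23 -0.03]
tilt 17.5892517938602 az -18.141924568234835 w 0.029867279065132788 0.0 17.15
```

jog_arm(rows=[[[-0.04, 0, 0.0], 0, 0.03], [[-0.04, 0, 0.0], 0, 0.03], [[-0.04, 0, 0.0], 0, 0.03], [[-0.04, 0, 0.0], 0, 0.03], [[-0.04, 0, 0.0], 0, 0.03], [[0, 0, 0], 0, 0.03]])

```text
time_s: 17.65
ee_pos: [0.1842, -0.0406, 0.1427]
eef_rot: [3.131, -0.187, -0.315]
force: [0.8, 0.3, 0.2]
grip_width: 0.0298
grip_force: 0.0
```

```bash
python3 o.py
```

```text
[-0.428 -0.789  2.519  0.011  1.225  1.456] [ 0.1842 -0.0406  0.1427] [179.42 -10.69 -18.06] F [0.8 0.3 0.2] M [0.03 0.17 0.01]
tilt 10.70134406001381 az -21.188471639222158 w 0.02979312141132657 0.0 17.65
```

jog_arm(rows=[[[-0.04, 0, 0.0], 0, 0.03], [[-0.04, 0, 0.0], 0, 0.03], [[-0.04, 0, 0.0], 0, 0.03], [[-0.04, 0, 0.0], 0, 0.03], [[0, 0, 0], 0, 0.03]])

```text
time_s: 18.07
ee_pos: [0.1596, 0.0129, 0.1398]
eef_rot: [3.103, -0.106, -0.31]
force: [0.1, -0.5, 0.5]
grip_width: 0.0301
grip_force: 0.0
```

```bash
python3 o.py
```

```text
[-0.037 -0.789  2.519 -0.068  1.32   1.86 ] [0.1596 0.0129 0.1398] [177.79  -6.08 -17.77] F [ 0.1 -0.5  0.5] M [0.07 0.16 0.03]
tilt 6.4712354842780595 az -37.74705188191508 w 0.030091481714150953 0.0 18.0667
```

jog_arm(rows=[[[0.04, 0, 0.0], 0, 0.03], [[0.02, 0.02, 0.0], 0, 0.03], [[0.0, 0.035, 0.0], 0, 0.03], [[0.0, 0.035, 0], 0, 0.03], [[0.0, 0.036, 0], 0, 0.03], [[0, 0, 0], 0, 0.03]])

```text
time_s: 18.57
ee_pos: [0.1843, -0.0939, 0.1496]
eef_rot: [3.103, -0.106, -0.327]
force: [-0.2, -0.8, 0.2]
grip_width: 0.03
grip_force: 0.0
```

```bash
python3 o.py
```

```text
[-0.644 -0.638  2.443 -0.004  1.224  1.257] [ 0.1843 -0.0939  0.1496] [177.77  -6.08 -18.72] F [-0.2 -0.8  0.2] M [ 0.06  0.22 -0.01]
tilt 6.476814968849385 az -38.91540063790599 w 0.029968700618842575 0.0 18.5667
```

jog_arm(rows=[[[-0.037, -0.012, 0.0], 0, 0.03], [[-0.037, -0.012, 0.0], 0, 0.03], [[-0.037, -0.012, 0.0], 0, 0.03], [[-0.037, -0.012, 0.0], 0, 0.03], [[0, 0, 0], 0, 0.03]])

```text
time_s: 18.98
ee_pos: [0.1487, -0.0156, 0.1387]
eef_rot: [3.095, -0.052, -0.313]
force: [-0.0, -0.1, 0.6]
grip_width: 0.03
grip_force: 0.0
```

```bash
python3 o.py
```

```text
[-0.261 -0.789  2.519 -0.05   1.362  1.633] [ 0.1487 -0.0156  0.1387] [177.35  -3.   -17.92] F [-0.  -0.1  0.6] M [ 0.03  0.15 -0.03]
tilt 4.003336350205068 az -59.48949144446184 w 0.029987453387502833 0.0 18.9833
```

jog_arm(rows=[[[0.01, 0, -0.035], -7, 0.09], [[0, 0, -0.035], -7, 0.09], [[0, 0, -0.035], -7, 0.09], [[0, 0, -0.035], -7, 0.09], [[0, 0, 0], -7, 0.09], [[0, 0, 0], -7, 0.09], [[0, 0, 0], -7, 0.09], [[0, 0, 0], -7, 0.09], [[0, 0, 0], -7, 0.09], [[0, 0, 0], -7, 0.09], [[0, 0, 0], -7, 0.09], [[0, 0, 0], -7, 0.09]])

```text
time_s: 19.98
ee_pos: [0.1602, -0.013, 0.2785]
eef_rot: [3.088, 0.043, 1.149]
force: [0.5, -0.5, -0.2]
grip_width: 0.0901
grip_force: 0.0
```

jog_arm(rows=[[[0, 0, 0], -6, 0.09], [[0, 0, 0], 0, 0.09]])

```text
time_s: 20.15
ee_pos: [0.1601, -0.013, 0.2785]
eef_rot: [3.093, 0.048, 1.252]
force: [-0.2, -0.5, 0.0]
grip_width: 0.09
grip_force: 0.0
```

```bash
cat >> o.py <<'E'
import sys
if len(sys.argv)>3:
    t=np.array([float(a) for a in sys.argv[1:4]]);print("to go, tool axes",np.round(R.T@(t-o["ee_pos"]),4))
E
python3 o.py .639 -.262 .2
```

```text
[-0.221 -0.789  2.206 -0.053  1.682  0.089] [ 0.1601 -0.013   0.2785] [177.22   2.75  71.76] F [-0.2 -0.5  0. ] M [-0.05  0.09  0.03]
tilt 3.9100122121291077 az -62.92605378967617 w 0.09001084300454236 0.0 20.15
to go, tool axes [-0.0828  0.5281  0.1083]
```

jog_arm(rows=[[[-0.006, 0.038, 0.008], 0, 0.09], [[-0.006, 0.038, 0.008], 0, 0.09], [[-0.006, 0.038, 0.008], 0, 0.09], [[-0.006, 0.038, 0.008], 0, 0.09], [[-0.006, 0.038, 0.008], 0, 0.09], [[-0.006, 0.038, 0.008], 0, 0.09], [[-0.006, 0.038, 0.008], 0, 0.09], [[-0.006, 0.038, 0.008], 0, 0.09], [[-0.006, 0.038, 0.008], 0, 0.09], [[-0.006, 0.038, 0.008], 0, 0.09], [[-0.006, 0.038, 0.008], 0, 0.09], [[-0.006, 0.038, 0.008], 0, 0.09]])

```text
time_s: 21.15
ee_pos: [0.5733, -0.2327, 0.207]
eef_rot: [3.093, 0.048, 1.243]
force: [0.0, 0.5, 0.7]
grip_width: 0.0895
grip_force: 0.0
```

jog_arm(rows=[[[-0.006, 0.036, 0.007], 0, 0.09], [[-0.005, 0.036, 0.006], 0, 0.09], [[0, 0, 0], 0, 0.09]])

```text
time_s: 21.4
ee_pos: [0.6396, -0.2678, 0.1934]
eef_rot: [3.098, 0.047, 1.243]
force: [0.3, 0.4, -0.1]
grip_width: 0.09
grip_force: 0.0
```

```bash
python3 o.py .639 -.262 .041; python3 - <<'E'
from h import *
p=camera("scene");cv2.imwrite("pics/s2.png",cv2.resize(p["image"][150:310,310:510,::-1],None,fx=3.6,fy=3.6,interpolation=cv2.INTER_CUBIC))
t=camera("top");im=t["image"].astype(int);r,g,b=im[...,0],im[...,1],im[...,2]
m=((r>90)&(g<70)&(b<70));v,u=np.nonzero(m);k=(u>235)&(u<275)&(v>180)&(v<215);u,v=u[k],v[k];print(len(u))
w=np.array([onplane(t,((a+.5)/640,(c+.5)/400),.088)[:2] for a,c in zip(u,v)]);e,V=np.linalg.eigh(np.cov(w.T));print(w.mean(0),np.degrees(np.arctan2(V[1,1],V[0,1])))
E
```

```text
[-0.433  0.61   1.106 -0.043  1.378 -0.099] [ 0.6396 -0.2678  0.1934] [177.52   2.71  71.22] F [ 0.3  0.4 -0.1] M [-0.    0.04  0.02]
tilt 3.671087270052692 az -66.26561672590115 w 0.09002774900303867 0.0 21.4
to go, tool axes [ 0.0125 -0.009   0.1518]
23
[0.58483135 0.13883473] 155.04109959463528
```

View pics/s2.png

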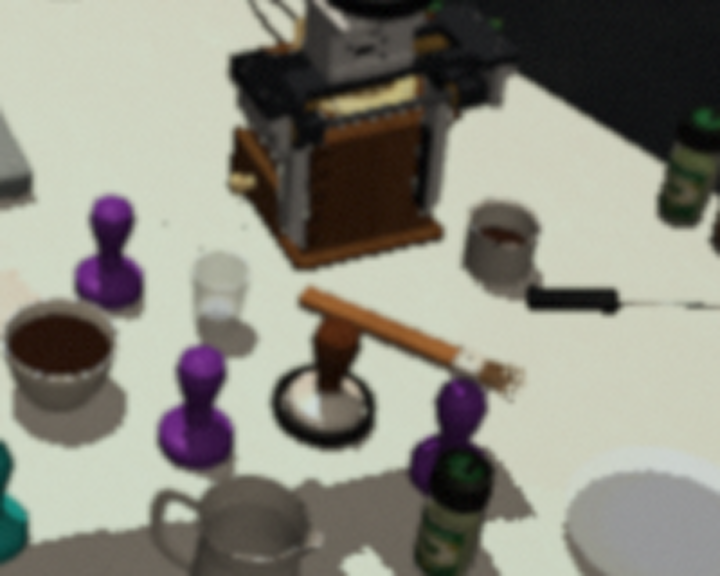

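The scene crop shows the brown tamper in its ring at (325,385), clear of the brush and the look-alikes. The arm is above it, and the key now reads 155°, about the wound position.

jog_arm(rows=[[[0.0125, -0.009, 0.0], 0, 0.068], [[0, 0, 0.03], 0, 0.068], [[0, 0, 0.03], 0, 0.068], [[0, 0, 0.025], 0, 0.068], [[0, 0, 0], 0, 0.068], [[0, 0, 0], 0, 0.068]])

```text
time_s: 22.0
ee_pos: [0.6345, -0.2547, 0.114]
eef_rot: [3.094, 0.048, 1.246]
force: [1.1, -0.4, 0.6]
grip_width: 0.068
grip_force: 0.0
```

```bash
python3 o.py .639 -.262 .041
```

```text
[-0.418  0.647  1.235 -0.046  1.209 -0.08 ] [ 0.6345 -0.2547  0.114 ] [177.27   2.74  71.41] F [ 1.1 -0.4  0.6] M [-0.04  0.15 -0.01]
tilt 3.8703357097555804 az -63.72004675019338 w 0.06795384809609334 0.0 22.0
to go, tool axes [-0.002   0.0031  0.0734]
```

jog_arm(rows=[[[-0.002, 0.003, 0.02], 0, 0.068], [[0, 0, 0.02], 0, 0.068], [[0, 0, 0.02], 0, 0.068], [[0, 0, 0.013], 0, 0.068], [[0, 0, 0], 0, 0.068], [[0, 0, 0], 0, 0.068]])

```text
time_s: 22.5
ee_pos: [0.6403, -0.2619, 0.0423]
eef_rot: [3.092, 0.048, 1.247]
force: [-0.7, -0.5, -0.3]
grip_width: 0.0684
grip_force: 0.0
```

jog_arm(rows=[[[0, 0, 0], 0, 0.0], [[0, 0, 0], 0, 0.0], [[0, 0, 0], 0, 0.0], [[0, 0, 0], 0, 0.0], [[0, 0, 0], 0, 0.0], [[0, 0, 0], 0, 0.0], [[0, 0, 0], 0, 0.0], [[0, 0, 0], 0, 0.0]], squeeze=50)

```text
time_s: 23.17
ee_pos: [0.6402, -0.2615, 0.0412]
eef_rot: [3.092, 0.048, 1.248]
force: [2.1, -0.3, 4.1]
grip_width: 0.035
grip_force: 50.0
```

```bash
python3 o.py .639 -.262 .041
```

```text
[-0.424  0.741  1.257 -0.048  1.09  -0.081] [ 0.6402 -0.2615  0.0412] [177.18   2.76  71.5 ] F [ 2.1 -0.3  4.1] M [-0.03 -0.32  0.07]
tilt 3.939764681338413 az -62.824321897422024 w 0.03503440017717317 50.0011502020061 23.1667
to go, tool axes [-0.0008 -0.001   0.0002]
```

```bash
python3 -c "
from h import *
o=get_obs();np.savez('g.npz',R0=Ro.from_euler('xyz',o['eef_rot']).as_matrix(),p0=o['ee_pos'])"
```

jog_arm(rows=[[[0, 0, 0], 0, 0.0], [[0, 0, -0.01], 0, 0.0], [[0, 0, -0.02], 0, 0.0], [[0, 0, -0.03], 0, 0.0], [[0, 0, -0.035], 0, 0.0], [[0, 0, -0.035], 0, 0.0], [[0, 0, -0.035], 0, 0.0], [[0, 0, -0.035], 0, 0.0], [[0, 0, -0.035], 0, 0.0], [[0, 0, -0.035], 0, 0.0], [[0, 0, -0.035], 0, 0.0], [[0, 0, 0], 0, 0.0]], squeeze=60)

```text
time_s: 24.17
ee_pos: [0.6307, -0.2428, 0.353]
eef_rot: [3.084, 0.049, 1.248]
force: [-0.7, 0.5, -2.3]
grip_width: 0.0348
grip_force: 60.0
```

```bash
python3 o.py .66 -.19 .36
```

```text
[-0.404  0.52   0.885 -0.044  1.676 -0.088] [ 0.6307 -0.2428  0.353 ] [176.72   2.8   71.48] F [-0.7  0.5 -2.3] M [-0.01  0.08  0.  ]
tilt 4.30922524005138 az -58.94630908043952 w 0.03475834245652505 59.9987524934113 24.1667
to go, tool axes [ 0.0589  0.0115 -0.0092]
```

jog_arm(rows=[[[0.03, 0.006, -0.01], 0, 0.0], [[0.03, 0.006, -0.01], 0, 0.0], [[0, 0.025, 0.0], 0, 0.0], [[0, 0.025, 0.0], 0, 0.0], [[0, 0.025, 0.0], 0, 0.0], [[0, 0.025, -0.005], 0, 0.0], [[0, 0.025, -0.005], 0, 0.0], [[0, 0.03, -0.01], 0, 0.0], [[0, 0.03, -0.01], 0, 0.0], [[0, 0.03, -0.01], 0, 0.0], [[0, 0.03, -0.01], 0, 0.0], [[0, 0, 0], 0, 0.0]])

```text
time_s: 25.17
ee_pos: [0.764, -0.2273, 0.3649]
eef_rot: [2.996, 0.046, 1.248]
force: [0.3, -0.2, -4.1]
grip_width: 0.0349
grip_force: 60.0
```

```bash
cat > tl.py <<'E'
from h import *
g=np.load('g.npz');o=get_obs();R=Ro.from_euler('xyz',o["eef_rot"]).as_matrix()
A=R@g['R0'].T; z=A[:,2]   # tamper axis if it kept its pose in the hand
a=np.radians(-18.1);zv=np.array([-np.sin(.61)*np.cos(a),-np.sin(.61)*np.sin(a),np.cos(.61)])
print("tamper tilt",np.degrees(np.arccos(z[2])),"az",np.degrees(np.arctan2(-z[1],-z[0])),"err deg",np.degrees(np.arccos(z@zv)),"err vec (radial -18, lateral)",np.degrees([(z-zv)@[-np.cos(a),-np.sin(a),0],(z-zv)@[np.sin(a),-np.cos(a),0]]))
E
python3 tl.py; python3 o.py
```

```text
tamper tilt 5.495158467171874 az -16.880708734165257 err deg 29.456714283795108 err vec (radial -18, lateral) [-27.33739217   0.11675252]
[-0.32   0.906  0.235 -0.047  1.856 -0.017] [ 0.764  -0.2273  0.3649] [171.68   2.61  71.5 ] F [ 0.3 -0.2 -4.1] M [0.1  0.22 0.05]
tilt 8.714361290754379 az -35.816436427484604 w 0.03490464633445272 59.99877299936088 25.1667
```

jog_arm(rows=[[[0, 0.037, -0.015], 0, 0.0], [[0, 0.037, -0.015], 0, 0.0], [[0, 0.037, -0.015], 0, 0.0], [[0, 0.037, -0.015], 0, 0.0], [[0, 0.037, -0.015], 0, 0.0], [[0, 0.037, -0.015], 0, 0.0], [[0, 0.037, -0.015], 0, 0.0], [[0, 0.037, -0.015], 0, 0.0], [[0, 0.037, -0.015], 0, 0.0], [[0, 0.037, -0.015], 0, 0.0], [[0, 0, 0], 0, 0.0]])

```text
time_s: 26.08
ee_pos: [0.7927, -0.2406, 0.4299]
eef_rot: [2.767, 0.041, 1.249]
force: [-0.2, -0.1, -3.5]
grip_width: 0.0349
grip_force: 60.0
```

```bash
python3 tl.py; python3 o.py
```

```text
tamper tilt 18.652190906356168 az -16.804603086059934 err deg 16.307791754500485 err vec (radial -18, lateral) [-14.50309133   0.41426179]
[-0.327  0.84   0.235 -0.037  1.692 -0.024] [ 0.7927 -0.2406  0.4299] [158.52   2.36  71.57] F [-0.2 -0.1 -3.5] M [ 0.14  0.53 -0.  ]
tilt 21.607103114402808 az -24.40099028344785 w 0.03486782932371584 59.998455290660786 26.0833
```

jog_arm(rows=[[[-0.002, 0.039, -0.01], 0, 0.0], [[-0.002, 0.039, -0.01], 0, 0.0], [[-0.002, 0.039, -0.01], 0, 0.0], [[-0.002, 0.039, -0.01], 0, 0.0], [[-0.002, 0.039, -0.01], 0, 0.0], [[-0.002, 0.039, -0.01], 0, 0.0], [[-0.002, 0.039, -0.01], 0, 0.0], [[-0.002, 0.039, -0.01], 0, 0.0], [[-0.002, 0.039, -0.01], 0, 0.0], [[-0.002, 0.039, -0.01], 0, 0.0], [[-0.002, 0.039, -0.01], 0, 0.0], [[0, 0, 0], 0, 0.0]])

```text
time_s: 27.08
ee_pos: [0.8079, -0.2655, 0.5214]
eef_rot: [2.507, 0.041, 1.249]
force: [0.1, 0.2, -3.3]
grip_width: 0.0354
grip_force: 60.0
```

```bash
python3 tl.py; python3 o.py
```

```text
tamper tilt 33.51664584575611 az -17.004037299229047 err deg 1.5606746122016402 err vec (radial -18, lateral) [-1.19113617  0.60513093]
[-0.357  0.759  0.235 -0.012  1.513 -0.052] [ 0.8079 -0.2655  0.5214] [143.63   2.35  71.56] F [ 0.1  0.2 -3.3] M [0.26 0.75 0.02]
tilt 36.43152925268086 az -21.632452841843378 w 0.03539319263431008 59.99883644744841 27.0833
```

jog_arm(rows=[[[-0.004, 0.039, -0.01], 0, 0.0], [[0, 0, 0], 0, 0.0]])

```text
time_s: 27.25
ee_pos: [0.8066, -0.2687, 0.5315]
eef_rot: [2.485, 0.041, 1.249]
force: [-1.0, 0.6, -3.4]
grip_width: 0.0351
grip_force: 60.0
```

```bash
cat >> tl.py <<'E'
lens=np.array([.608,.284,.095]);V=lens+.13*zv
q=g['p0']-.019*g['R0'][:,2];f=g['R0'].T@(np.array([q[0],q[1],0])-g['p0'])
t=V-R@f;d=R.T@(t-o['ee_pos']);print("TCP target",np.round(t,4),"to go tool",np.round(d,4),"up-first: tool of world -z",np.round(R.T@[0,0,-1],3),"at V+80mm zv",np.round(R.T@(t+.08*zv-o['ee_pos']),4))
E
python3 tl.py; python3 o.py
python3 - <<'E'
from h import *
P=[camera(n) for n in("scene","top")]
cv2.imwrite("pics/s3.png",cv2.resize(P[0]["image"][60:260,240:490,::-1],None,fx=3,fy=3,interpolation=cv2.INTER_CUBIC))
L=[]
for p in P:
    r=[x for x in spot_point("lens",p) if np.linalg.norm(onplane(p,x["at"],.095)[:2]-[.608,.283])<.03];T=np.array(p["world_from_camera"])
    for x in r[:1]:
        e=onplane(p,x["at"],.095);print(x["p"],e);d=e-T[:3,3];L.append((T[:3,3],d/np.linalg.norm(d)))
if len(L)==2:
    A=sum(np.eye(3)-np.outer(d,d) for o,d in L);b=sum((np.eye(3)-np.outer(d,d))@o for o,d in L);print("tri",np.linalg.solve(A,b))
E
```

```text
tamper tilt 34.76564284641372 az -17.047284230966333 err deg 0.629402615042216 err vec (radial -18, lateral) [-0.1571416   0.60024694]
TCP target [0.5152 0.3129 0.2359] to go tool [ 0.4712 -0.5335 -0.0622] up-first: tool of world -z [ 0.041 -0.61   0.791] at V+80mm zv [ 0.4682 -0.5298 -0.1421]
[-0.362  0.749  0.235 -0.009  1.5   -0.056] [ 0.8066 -0.2687  0.5315] [142.38   2.37  71.54] F [-1.   0.6 -3.4] M [0.2  0.77 0.01]
tilt 37.68046911789846 az -21.536646922236407 w 0.035058090109302165 59.99896388490015 27.25
0.49 [0.60363656 0.29982504 0.095     ]
0.55 [0.61729787 0.28335986 0.095     ]
tri [0.60594691 0.28512016 0.10405889]
```

View pics/s3.png

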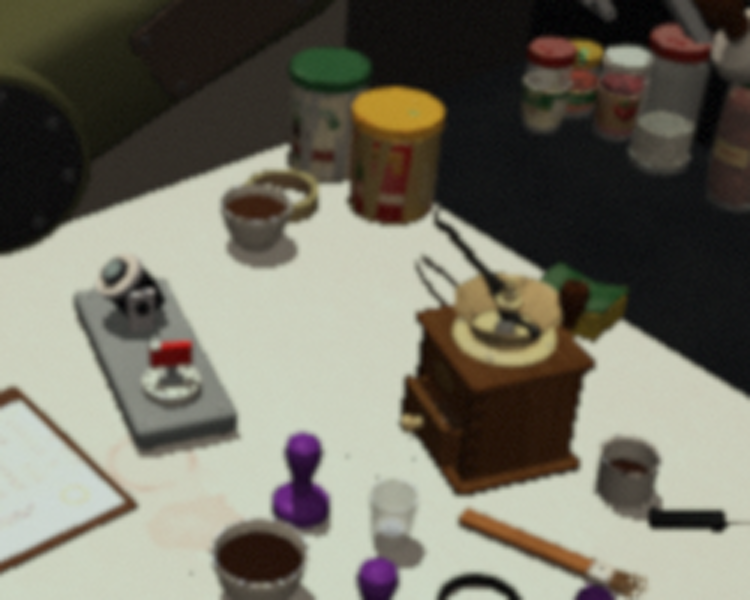

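The picture shows the stand undisturbed, with the lens at about (115,270). The tamper is out of frame, held high.

jog_arm(rows=[[[0.0234, -0.0265, -0.0071], 0, 0.0], [[0.0234, -0.0265, -0.0071], 0, 0.0], [[0.0234, -0.0265, -0.0071], 0, 0.0], [[0.0234, -0.0265, -0.0071], 0, 0.0], [[0.0234, -0.0265, -0.0071], 0, 0.0], [[0.0234, -0.0265, -0.0071], 0, 0.0], [[0.0234, -0.0265, -0.0071], 0, 0.0], [[0.0234, -0.0265, -0.0071], 0, 0.0], [[0.0234, -0.0265, -0.0071], 0, 0.0], [[0.0234, -0.0265, -0.0071], 0, 0.0], [[0.0234, -0.0265, -0.0071], 0, 0.0], [[0, 0, 0], 0, 0.0]])

```text
time_s: 28.45
ee_pos: [0.6366, 0.0391, 0.4131]
eef_rot: [2.492, 0.04, 1.252]
force: [0.6, 0.8, -3.9]
grip_width: 0.035
grip_force: 60.0
```

```bash
python3 tl.py; python3 o.py
```

```text
tamper tilt 34.36585094705588 az -16.77244550198874 err deg 0.954791410520061 err vec (radial -18, lateral) [-0.48952657  0.74930444]
TCP target [0.5154 0.3127 0.2361] to go tool [ 0.2289 -0.2615  0.0123] up-first: tool of world -z [ 0.04  -0.604  0.796] at V+80mm zv [ 0.2261 -0.2584 -0.0676]
[ 0.127  0.102  1.41  -0.338  1.065  0.511] [0.6366 0.0391 0.4131] [142.78   2.32  71.73] F [ 0.6  0.8 -3.9] M [ 0.18  0.81 -0.03]
tilt 37.276862871754886 az -21.312565663611068 w 0.03502602310812329 59.999442014086526 28.45
```

jog_arm(rows=[[[0.025, -0.0287, -0.0075], 0, 0.0], [[0.025, -0.0287, -0.0075], 0, 0.0], [[0.025, -0.0287, -0.0075], 0, 0.0], [[0.025, -0.0287, -0.0075], 0, 0.0], [[0.025, -0.0287, -0.0075], 0, 0.0], [[0.025, -0.0287, -0.0075], 0, 0.0], [[0.025, -0.0287, -0.0075], 0, 0.0], [[0.025, -0.0287, -0.0075], 0, 0.0], [[0.025, -0.0287, -0.0075], 0, 0.0], [[0, 0, 0], 0, 0.0], [[0, 0, 0], 0, 0.0]])

```text
time_s: 29.37
ee_pos: [0.4745, 0.3235, 0.3019]
eef_rot: [2.49, 0.042, 1.251]
force: [0.3, -0.4, -4.5]
grip_width: 0.0351
grip_force: 60.0
```

```bash
python3 tl.py; python3 o.py
python3 - <<'E'
from h import *
P={n:camera(n) for n in("scene","top")}
a=cv2.resize(P["scene"]["image"][60:200,220:330,::-1],None,fx=3.6,fy=3.6,interpolation=cv2.INTER_CUBIC)
b=cv2.resize(P["top"]["image"][130:270,140:250,::-1],None,fx=3.6,fy=3.6,interpolation=cv2.INTER_CUBIC)
cv2.imwrite("pics/v1.png",np.hstack([a,b]))
E
```

```text
tamper tilt 34.464357847539446 az -16.933080822925632 err deg 0.8232225869540344 err vec (radial -18, lateral) [-0.40630505  0.66030628]
TCP target [0.5154 0.3128 0.236 ] to go tool [ 0.0054 -0.0063  0.0778] up-first: tool of world -z [ 0.042 -0.606  0.795] at V+80mm zv [ 0.0025 -0.0031 -0.002 ]
[ 0.8    0.159  1.598 -0.649  1.184  1.296] [0.4745 0.3235 0.3019] [142.68   2.4   71.69] F [ 0.3 -0.4 -4.5] M [ 0.21  0.77 -0.02]
tilt 37.3814740491233 az -21.45062367010328 w 0.03513097137890346 59.9988189470605 29.3667
```

View pics/v1.png

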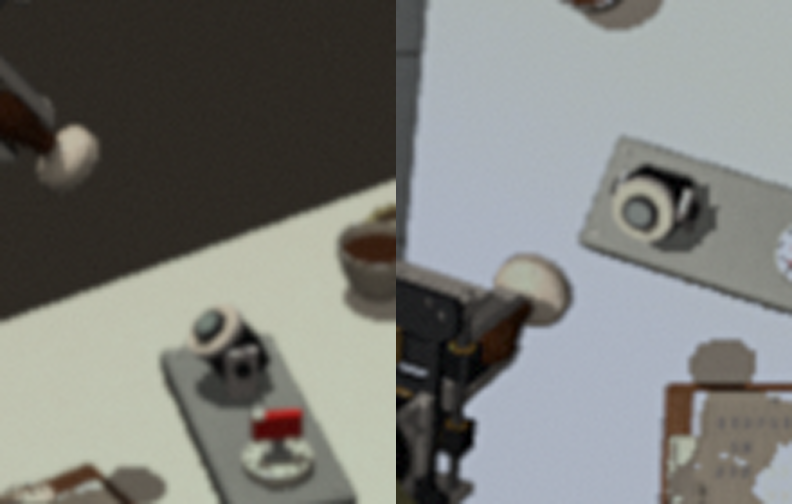

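The view shows the tamper firmly held and tilted: base at (70,155) in the scene crop and (535,290) in the top crop, with the lens clear. I'll move in and then check against predicted outlines.

jog_arm(rows=[[[0.0014, -0.0016, 0.02], 0, 0.0], [[0.0014, -0.0016, 0.02], 0, 0.0], [[0.0013, -0.0016, 0.02], 0, 0.0], [[0.0013, -0.0015, 0.018], 0, 0.0], [[0, 0, 0], 0, 0.0], [[0, 0, 0], 0, 0.0], [[0, 0, 0], 0, 0.0]])

```text
time_s: 30.05
ee_pos: [0.5168, 0.3108, 0.2386]
eef_rot: [2.488, 0.039, 1.247]
force: [0.8, -0.3, -4.1]
grip_width: 0.0348
grip_force: 60.0
```

```bash
python3 tl.py; cat > ov.py <<'E'
from h import *
import sys
g=np.load('g.npz');o=get_obs();R=Ro.from_euler('xyz',o["eef_rot"]).as_matrix()
A=R@g['R0'].T;z=A[:,2];q=g['p0']-.019*g['R0'][:,2];f=g['R0'].T@(np.array([q[0],q[1],0])-g['p0']);c=o['ee_pos']+R@f
print("face",np.round(c,4),"axis",np.round(z,4))
a=np.radians(-18.1);zv=np.array([-np.sin(.61)*np.cos(a),-np.sin(.61)*np.sin(a),np.cos(.61)]);lens=np.array([.608,.284,.095])
def circ(c,z,r):
    u=np.cross(z,[0,1,0]);u/=np.linalg.norm(u);w=np.cross(z,u);return [c+r*(np.cos(t)*u+np.sin(t)*w) for t in np.linspace(0,2*np.pi,60)]
out=[]
for n in("scene","top"):
    p=camera(n);cc=np.round(proj(p,c)).astype(int);x0,y0=cc[0]-45,cc[1]-35
    im=cv2.resize(p["image"][y0:y0+100,x0:x0+70,::-1],None,fx=5.6,fy=5.6,interpolation=cv2.INTER_CUBIC)
    for C,col in((circ(c,z,.029),(0,255,0)),(circ(lens,zv,.03),(255,0,255)),(circ(c+.022*z,z,.029),(255,255,0)),([lens,c,c+.09*z],(0,0,255))):
        pts=np.array([(proj(p,X)-[x0,y0])*5.6 for X in C],np.int32);cv2.polylines(im,[pts],False,col,1)
    out.append(im)
    im0=p["image"].astype(int)
    T=np.array(p["world_from_camera"])
    # cloud points in tamper frame: radial distance vs height for residual check
    pts=np.array([depthpt(p,u,v) for v in range(y0,y0+70) for u in range(x0,x0+90) if p["range_z"][v,u]>0])-c
    h=pts@z;rr=pts-np.outer(h,z);k=(h>-.006)&(h<.032)&(np.linalg.norm(rr,axis=1)<.036)
    print(n,k.sum(),"h range",np.percentile(h[k],[2,50,98]) if k.sum() else "")
    np.save(f"c_{n}.npy",pts[k]+c)
cv2.imwrite(sys.argv[1],np.hstack(out))
E
python3 ov.py pics/v2.png
```

```text
tamper tilt 34.592568666500135 az -16.944140799601577 err deg 0.750050552654905 err vec (radial -18, lateral) [-0.3005739  0.6561795]
TCP target [0.5153 0.3129 0.236 ] to go tool [ 0.0016 -0.0032  0.0008] up-first: tool of world -z [ 0.039 -0.607  0.793] at V+80mm zv [-0.0013  0.0003 -0.0791]
face [0.5387 0.3051 0.2041] axis [-0.5431  0.1655  0.8232]
scene 188 h range [0.00130264 0.01800629 0.02989683]
top 210 h range [0.00459704 0.01930512 0.02542583]
```

View pics/v2.png

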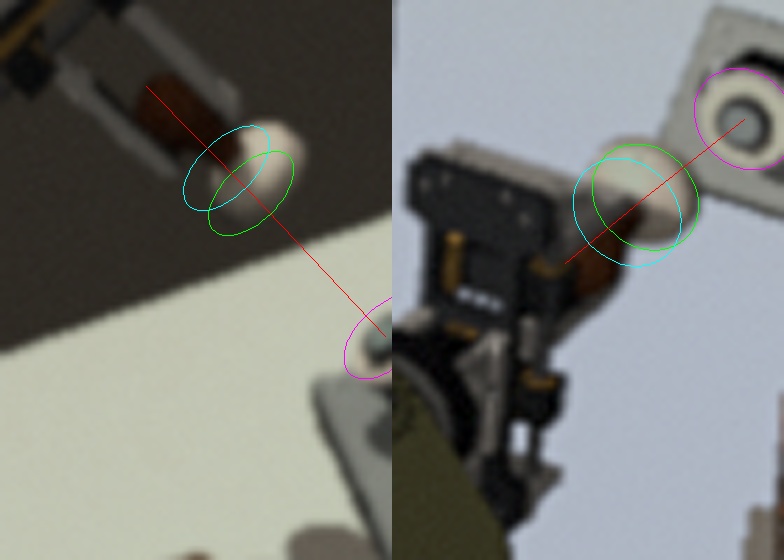

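```bash
cat > fit.py <<'E'
from h import *
from scipy.optimize import least_squares
g=np.load('g.npz');o=get_obs();R=Ro.from_euler('xyz',o["eef_rot"]).as_matrix()
z0=(R@g['R0'].T)[:,2];G=o['ee_pos']-.019*R[:,2]
a=np.radians(-18.1);zv=np.array([-np.sin(.61)*np.cos(a),-np.sin(.61)*np.sin(a),np.cos(.61)]);lens=np.array([.608,.284,.095])
S=[];B=[]
for n in("scene","top"):
    p=camera(n);im=p["image"].astype(int);c=np.round(proj(p,G-.045*z0)).astype(int)
    for v in range(c[1]-32,c[1]+32):
        for u in range(c[0]-32,c[0]+32):
            zr=p["range_z"][v,u]
            if zr<=0: continue
            # skip depth edges
            w=p["range_z"][v-1:v+2,u-1:u+2]
            if w.max()-w.min()>.03: continue
            X=depthpt(p,u+.5,v+.5)
            if np.linalg.norm(X-G)>.085 or X[2]<.13: continue
            r,gg,b=im[v,u]
            if r-b>25 and r<150 and gg<.75*r: B.append(X)
            elif min(r,gg,b)>85 and (X-G)@z0<-.025: S.append(X)
S=np.array(S);B=np.array(B);print(len(S),len(B))
hs=np.array([0,.008,.016,.022]);hb=np.array([.022,.035,.048,.06,.075,.086])
def unp(x):
    z=z0+x[3]*np.cross(z0,[0,0,1])/np.linalg.norm(np.cross(z0,[0,0,1]))+x[4]*np.cross(z0,np.cross(z0,[0,0,1]))/np.linalg.norm(np.cross(z0,[0,0,1]));z/=np.linalg.norm(z);return G-.06*z0+x[:3],z
def res(x):
    c,z=unp(x);e=[]
    for P,h,r in((S,hs,np.r_[.029,x[5:8]]),(B,hb,np.r_[x[8:11],.0175,x[11:13]])):
        H=(P-c)@z;D=np.linalg.norm(P-c-np.outer(H,z),axis=1)
        e+=[D-np.interp(H,h,r)]
        e+=[np.maximum(0,h[0]-H)*2 ,np.maximum(0,H-(h[-1]+.004*(h[-1]>.05)))*2]
    pr=(x[5:]-np.array([.029,.024,.012,.010,.011,.014,.019,.015]))*np.sqrt(len(S))*.3
    return np.r_[np.concatenate(e),pr]
s=least_squares(res,np.r_[np.zeros(5),.029,.024,.012,.010,.011,.014,.019,.015],loss="soft_l1",f_scale=.003)
c,z=unp(s.x);print("rms",np.sqrt(np.mean(s.fun**2)),"prof",np.round(s.x[5:],4))
V=lens+.13*zv
print("face",np.round(c,4),"want",np.round(V,4),"axis",np.round(z,3),"want",np.round(zv,3),"angle err",np.degrees(np.arccos(z@zv)))
t=R.T@z;print("axis in tool",np.round(t,3),"pred",np.round(R.T@z0,3),"tilt",np.degrees(np.arccos(z[2])),"az",np.degrees(np.arctan2(-z[1],-z[0])))
print("grip pt off axis",np.round(R.T@((G-c)-((G-c)@z)*z),4),"at h",(G-c)@z, "move tool",np.round(R.T@(V-c),4))
np.savez("f.npz",c=c,z=z)
E
python3 fit.py
```

```text
213 90
rms 0.002110518341691979 prof [0.0282 0.0235 0.0119 0.01   0.011  0.014  0.0201 0.015 ]
face [0.5444 0.3017 0.2112] want [0.5372 0.3071 0.2016] axis [-0.672  0.202  0.712] want [-0.545  0.178  0.82 ] angle err 9.661373998073994
axis in tool [-0.049 -0.125 -0.991] pred [-0.048  0.049 -0.998] tilt 44.57176753891474 az -16.71758671187588
grip pt off axis [ 0.0021  0.0006 -0.0002] at h 0.05903207265852707 move tool [ 0.0033 -0.0126  0.0023]
```

The overlay and fit agree: the tamper rocked about 10° outward in the grip, leaving a 44.6° tilt instead of 35°. I'll back off and take out that tilt at the inner reach limit.

jog_arm(rows=[[[0, 0, -0.03], 0, 0.0], [[0, 0, -0.03], 0, 0.0], [[0, 0, -0.03], 0, 0.0], [[0, 0, 0], 0, 0.0]])

```text
time_s: 30.58
ee_pos: [0.4643, 0.3331, 0.3144]
eef_rot: [2.486, 0.033, 1.25]
force: [0.6, 0.6, -3.2]
grip_width: 0.035
grip_force: 60.0
```

```bash
python3 o.py .38 -.08 .28
```

```text
[ 0.828  0.149  1.582 -0.65   1.214  1.311] [0.4643 0.3331 0.3144] [142.42   1.9   71.63] F [ 0.6  0.6 -3.2] M [0.17 0.79 0.06]
tilt 37.62143447919078 az -20.839409307519237 w 0.03500236106058817 59.99859212664887 30.5833
to go, tool axes [-0.4173  0.0104  0.0688]
```

jog_arm(rows=[[[-0.038, 0.001, 0.0062], 0, 0.0], [[-0.038, 0.001, 0.0062], 0, 0.0], [[-0.038, 0.001, 0.0062], 0, 0.0], [[-0.038, 0.001, 0.0062], 0, 0.0], [[-0.038, 0.001, 0.0062], 0, 0.0], [[-0.038, 0.001, 0.0062], 0, 0.0], [[-0.038, 0.001, 0.0062], 0, 0.0], [[-0.038, 0.001, 0.0062], 0, 0.0], [[-0.038, 0.001, 0.0062], 0, 0.0], [[-0.038, 0.001, 0.0062], 0, 0.0], [[-0.037, 0.001, 0.0062], 0, 0.0], [[0, 0, 0], 0, 0.0]])

```text
time_s: 31.58
ee_pos: [0.3825, -0.0705, 0.2785]
eef_rot: [2.492, 0.044, 1.242]
force: [0.2, 0.3, -4.6]
grip_width: 0.035
grip_force: 60.0
```

```bash
python3 o.py .30 -.054 .22
```

```text
[-0.197 -0.521  2.215 -0.158  0.813  0.188] [ 0.3825 -0.0705  0.2785] [142.79   2.5   71.15] F [ 0.2  0.3 -4.6] M [0.28 0.86 0.1 ]
tilt 37.28295886303722 az -22.13971926159328 w 0.034975825891138373 59.998078459175304 31.5833
to go, tool axes [-0.0085 -0.102  -0.0035]
```

jog_arm(rows=[[[-0.008, -0.034, -0.001], 0, 0.0], [[-0.008, -0.034, -0.001], 0, 0.0], [[-0.006, -0.034, -0.001], 0, 0.0], [[0, -0.03, 0], 0, 0.0], [[0, -0.03, 0], 0, 0.0], [[0, 0, 0], 0, 0.0]])

```text
time_s: 32.08
ee_pos: [0.2854, -0.0443, 0.19]
eef_rot: [2.513, 0.048, 1.244]
force: [-0.2, -0.4, -4.7]
grip_width: 0.0352
grip_force: 60.0
```

```bash
python3 o.py .30 -.054 .22
```

```text
[-0.145 -0.789  2.519 -0.202  0.807  0.261] [ 0.2854 -0.0443  0.19  ] [144.     2.76  71.26] F [-0.2 -0.4 -4.7] M [0.25 0.83 0.05]
tilt 36.09135390448982 az -22.537459339080087 w 0.035194227578434815 59.99938021763228 32.0833
to go, tool axes [-0.0059  0.0312 -0.0141]
```

jog_arm(rows=[[[-0.004, -0.039, 0], 0, 0.0], [[-0.004, -0.039, 0], 0, 0.0], [[-0.004, -0.039, 0], 0, 0.0], [[-0.004, -0.039, 0], 0, 0.0], [[-0.004, -0.039, 0], 0, 0.0], [[0, 0, 0], 0, 0.0]])

```text
time_s: 32.58
ee_pos: [0.2318, 0.0248, 0.1779]
eef_rot: [2.596, 0.084, 1.23]
force: [-0.3, 0.8, -4.8]
grip_width: 0.0346
grip_force: 60.0
```

```bash
python3 o.py .30 -.054 .22; cat > tt.py <<'E'
from h import *
# tamper axis from its fitted pose in the hand
a=np.radians(-18.1);zv=np.array([-np.sin(.61)*np.cos(a),-np.sin(.61)*np.sin(a),np.cos(.61)])
R=Ro.from_euler('xyz',get_obs()["eef_rot"]).as_matrix();t=np.load('hand.npz')["t"] if __import__('os').path.exists('hand.npz') else np.array([-.049,-.125,-.991])
z=R@t;z/=np.linalg.norm(z);print("tilt",np.degrees(np.arccos(z[2])),"az",np.degrees(np.arctan2(-z[1],-z[0])),"err",np.degrees(np.arccos(z@zv)),"err rot vec in tool",np.degrees(R.T@np.cross(z,zv)))
E
python3 tt.py
```

```text
[ 0.438 -0.79   2.52  -0.484  1.104  0.91 ] [0.2318 0.0248 0.1779] [148.72   4.79  70.45] F [-0.3  0.8 -4.8] M [ 0.22  0.69 -0.  ]
tilt 31.607682174331458 az -27.376574799965308 w 0.03460142565877399 59.99946930678561 32.5833
to go, tool axes [-0.0548  0.097   0.0149]
tilt 38.43024670989762 az -21.069312939843467 err 3.905132413388096 err rot vec in tool [ 3.37530104  1.91493732 -0.40843281]
```

```bash
python3 - <<'E'
from h import *
o=get_obs();R=Ro.from_euler('xyz',o["eef_rot"]).as_matrix();p=o["ee_pos"]
for t in((.32,-.01,.22),(.26,-.19,.22)):
    t=np.array(t);print(np.round(R.T@(t-p),4));p=t
print("push dir",np.round(R.T@[-.655,.755,0],3))
E
```

```text
[-0.0068  0.1026  0.0136]
[-0.189  -0.0051  0.0155]
push dir [ 0.491 -0.722 -0.487]
```

jog_arm(rows=[[[-0.002, 0.035, 0.0045], 0, 0.0], [[-0.002, 0.035, 0.0045], 0, 0.0], [[-0.002, 0.033, 0.0045], 0, 0.0], [[-0.038, -0.001, 0.003], 0, 0.0], [[-0.038, -0.001, 0.003], 0, 0.0], [[-0.038, -0.001, 0.003], 0, 0.0], [[-0.038, -0.001, 0.003], 0, 0.0], [[-0.037, -0.001, 0.003], 0, 0.0], [[0, 0, 0], 0, 0.0]])

```text
time_s: 33.33
ee_pos: [0.2791, -0.1243, 0.217]
eef_rot: [2.612, 0.084, 1.213]
force: [-0.3, 0.9, -4.7]
grip_width: 0.0354
grip_force: 60.0
```

```bash
python3 o.py .203 -.168 .2; python3 tt.py
```

```text
[-0.571 -0.706  2.397  0.045  0.916 -0.254] [ 0.2791 -0.1243  0.217 ] [149.65   4.82  69.48] F [-0.3  0.9 -4.7] M [0.34 0.66 0.01]
tilt 30.69710282586391 az -28.68663642091861 w 0.035367758894063545 59.997864346951246 33.3333
to go, tool axes [-0.0659 -0.0597 -0.0087]
tilt 37.5073425278909 az -22.187739723072323 err 3.5165932009990097 err rot vec in tool [ 2.43819097  2.49336266 -0.4350572 ]
```

jog_arm(rows=[[[-0.035, -0.01, 0.002], 0, 0.0], [[-0.035, -0.01, 0.002], 0, 0.0], [[0.02, -0.028, -0.019], 0, 0.0], [[0.02, -0.028, -0.019], 0, 0.0], [[0.02, -0.028, -0.019], 0, 0.0], [[0, 0, 0], 0, 0.0]])

```text
time_s: 33.83
ee_pos: [0.2539, -0.0929, 0.2025]
eef_rot: [2.659, 0.079, 1.225]
force: [0.7, 0.7, -4.8]
grip_width: 0.0354
grip_force: 60.0
```

```bash
python3 o.py; python3 tt.py
```

```text
[-0.477 -0.789  2.445 -0.011  0.998 -0.147] [ 0.2539 -0.0929  0.2025] [152.38   4.55  70.17] F [ 0.7  0.7 -4.8] M [ 0.22  0.67 -0.04]
tilt 27.966762745848488 az -28.459162229712557 w 0.035353848500391576 59.999594242544845 33.8333
tilt 34.780344648854836 az -21.4653985742268 err 1.931144075157609 err rot vec in tool [-0.25546283  1.90028609 -0.22706164]
```

```bash
python3 - <<'E'
from h import *
F=np.load("f.npz");R1=Ro.from_euler('xyz',[2.488,.039,1.247]).as_matrix();np.savez("hand.npz",t=R1.T@F["z"],f=R1.T@(F["c"]-[.5168,.3108,.2386]))
E
cat > go.py <<'E'
from h import *
H=np.load("hand.npz");o=get_obs();R=Ro.from_euler('xyz',o["eef_rot"]).as_matrix()
a=np.radians(-18.1);zv=np.array([-np.sin(.61)*np.cos(a),-np.sin(.61)*np.sin(a),np.cos(.61)]);lens=np.array([.609,.284,.095]);V=lens+.13*zv
c=o["ee_pos"]+R@H["f"];print("face",np.round(c,4),"V",np.round(V,4),"to V",np.round(R.T@(V-c),4),"to V+80",np.round(R.T@(V+.08*zv-c),4),"ee at V+80",o["ee_pos"]+V+.08*zv-c)
E
python3 go.py; python3 tt.py
```

```text
face [ 0.276  -0.1023  0.1705] V [0.5382 0.3071 0.2016] to V [ 0.4701  0.1273 -0.0108] to V+80 [ 0.4635  0.117  -0.0899] ee at V+80 [0.47253217 0.33076194 0.29906934]
tilt 34.75263642022519 az -21.344835650032678 err 1.8646138019392513 err rot vec in tool [-0.27834587  1.83068281 -0.21605883]
```

jog_arm(rows=[[[0.0386, 0.0098, -0.0075], 0, 0.0], [[0.0386, 0.0098, -0.0075], 0, 0.0], [[0.0386, 0.0098, -0.0075], 0, 0.0], [[0.0386, 0.0098, -0.0075], 0, 0.0], [[0.0386, 0.0098, -0.0075], 0, 0.0], [[0.0386, 0.0098, -0.0075], 0, 0.0], [[0.0386, 0.0098, -0.0075], 0, 0.0], [[0.0386, 0.0098, -0.0075], 0, 0.0], [[0.0386, 0.0098, -0.0075], 0, 0.0], [[0.0386, 0.0098, -0.0075], 0, 0.0], [[0.0386, 0.0098, -0.0075], 0, 0.0], [[0.0386, 0.0098, -0.0075], 0, 0.0]])

```text
time_s: 34.83
ee_pos: [0.4408, 0.2564, 0.2825]
eef_rot: [2.677, 0.078, 1.223]
force: [1.2, -0.9, -2.9]
grip_width: 0.035
grip_force: 60.0
```

jog_arm(rows=[[[0, 0, 0], 0, 0.0], [[0, 0, 0], 0, 0.0]])

```text
time_s: 35.0
ee_pos: [0.4406, 0.2554, 0.2815]
eef_rot: [2.677, 0.08, 1.223]
force: [-1.0, -0.0, -4.2]
grip_width: 0.0348
grip_force: 60.0
```

```bash
python3 go.py; python3 o.py; python3 tt.py
```

```text
face [0.4621 0.2461 0.2492] V [0.5382 0.3071 0.2016] to V [0.0868 0.0271 0.0592] to V+80 [ 0.0801  0.0154 -0.0196] ee at V+80 [0.47310355 0.33063958 0.29949279]
[ 0.677  0.058  1.697 -0.461  1.233  1.127] [0.4406 0.2554 0.2815] [153.41   4.58  70.09] F [-1.  -0.  -4.2] M [ 0.18  0.65 -0.03]
tilt 26.95745672835824 az -28.965228090894755 w 0.03476987697169772 59.9986746464856 35.0
tilt 33.72884685731205 az -21.58035663300313 err 2.3118720016329584 err rot vec in tool [-1.30333523  1.90085892 -0.17293009]
```

Next I'll go straight to the view point, first along x and y, then z.

jog_arm(rows=[[[0.03, 0.009, 0.0], 0, 0.0], [[0.03, 0.009, 0.0], 0, 0.0], [[0.0265, 0.009, 0.0], 0, 0.0], [[0, 0, 0.02], 0, 0.0], [[0, 0, 0.02], 0, 0.0], [[0, 0, 0.019], 0, 0.0], [[0, 0, 0], 0, 0.0], [[0, 0, 0], 0, 0.0], [[0, 0, 0], 0, 0.0]])

```text
time_s: 35.75
ee_pos: [0.5159, 0.3149, 0.2372]
eef_rot: [2.675, 0.077, 1.22]
force: [-0.1, 0.0, -3.4]
grip_width: 0.035
grip_force: 60.0
```

```bash
python3 go.py; python3 o.py; python3 tt.py;echo; sed -i 's/lens=np.array(\[.608/lens=np.array([.609/' fit.py; sed -i "s/^z0=.*/z0=R@np.load('hand.npz')['t'];z0\/=np.linalg.norm(z0);G=o['ee_pos']-.019*R[:,2]/" fit.py; python3 fit.py
python3 - <<'E'
s=open('ov.py').read()
s=s.replace('print("face"','F=np.load("f.npz");c=F["c"];z=F["z"]\nprint("face"').replace('[.608','[.609').replace('y0=cc[0]-45,cc[1]-35','y0=cc[0]-40,cc[1]-35')
open('ov.py','w').write(s)
E
python3 ov.py pics/v3.png
```

```text
face [0.5376 0.3056 0.2049] V [0.5382 0.3071 0.2016] to V [ 0.0019 -0.0014  0.0029] to V+80 [-0.0047 -0.0129 -0.076 ] ee at V+80 [0.47300816 0.33063062 0.29943165]
[ 0.676  0.306  1.508 -0.473  1.177  1.159] [0.5159 0.3149 0.2372] [153.25   4.4   69.93] F [-0.1  0.  -3.4] M [0.25 0.61 0.05]
tilt 27.087235573216077 az -28.71584980101336 w 0.03495681505031591 59.99876291840337 35.75
tilt 33.88346448846643 az -21.45309375791241 err 2.1745677527974614 err rot vec in tool [-1.1372965   1.84462985 -0.17427626]

137 90
rms 0.002355240371466859 prof [0.0231 0.0206 0.0125 0.01   0.011  0.014  0.0201 0.0148]
face [0.5351 0.3098 0.2028] want [0.5382 0.3071 0.2016] axis [-0.436  0.167  0.884] want [-0.545  0.178  0.82 ] angle err 7.293427910451442
axis in tool [-0.06  -0.019 -0.998] pred [-0.05  -0.125 -0.991] tilt 27.8124139907967 az -20.993248069991832
grip pt off axis [-0.0009 -0.0011  0.0001] at h 0.05855025410287881 move tool [-0.0013  0.0028  0.003 ]
face [0.5351 0.3098 0.2028] axis [-0.4356  0.1672  0.8845]
scene 216 h range [-0.00061156  0.01560945  0.03004098]
top 194 h range [-0.00277985  0.01389633  0.02464523]
```

View pics/v3.png

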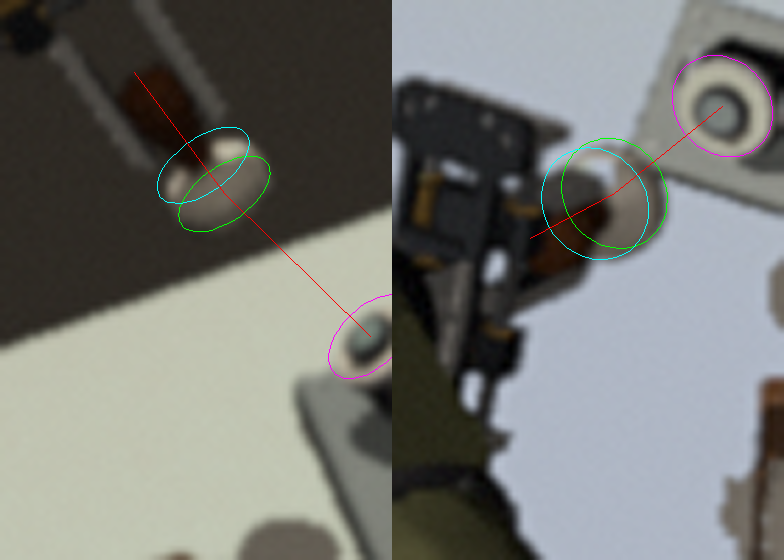

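```bash
sed -i 's/min(r,gg,b)>85 and (X-G)@z0<-.025/min(r,gg,b)>35 and (X-G)@z0<-.033/; s/len(S))\*.3/len(S))*3/; s/pr=(x\[5:\]-np.array(\[.029,.024/pr=(x[5:]-np.array([.0285,.0235/' fit.py; python3 fit.py; cat > sil.py <<'E'
from h import *
from scipy.optimize import minimize
# silhouette refinement: steel-base mask (depth + colour) vs projected base solid, pivoting about the grip point
g=np.load('f.npz');o=get_obs();R=Ro.from_euler('xyz',o["eef_rot"]).as_matrix();G=o['ee_pos']-.019*R[:,2]
a=np.radians(-18.1);zv=np.array([-np.sin(.61)*np.cos(a),-np.sin(.61)*np.sin(a),np.cos(.61)])
M=[]
for n in("scene","top"):
    p=camera(n);im=p["image"].astype(int);m=np.zeros((400,640),np.uint8)
    c=np.round(proj(p,g["c"])).astype(int)
    for v in range(c[1]-28,c[1]+28):
        for u in range(c[0]-28,c[0]+28):
            if p["range_z"][v,u]<=0: continue
            X=depthpt(p,u+.5,v+.5);r,gg,b=im[v,u]
            if np.linalg.norm(X-G)<.08 and X[2]>.15 and (X-G)@zv<-.03 and not(r-b>20 and r<150 and gg<.75*r): m[v,u]=1
    M.append((p,m,c));print(n,m.sum())
hs=[(0,.029),(.008,.0283),(.016,.0235),(.020,.015)]
def model(p,cc,z):
    u=np.cross(z,[0,1,0]);u/=np.linalg.norm(u);w=np.cross(z,u);P=[]
    for h,r in hs: P+=[proj(p,cc+h*z+r*(np.cos(t)*u+np.sin(t)*w)) for t in np.linspace(0,6.28,40)]
    return cv2.convexHull(np.array(P,np.float32))
def cost(x,up=4):
    z=zv+x[0]*np.array([np.cos(a),np.sin(a),0])+x[1]*np.array([-np.sin(a),np.cos(a),0]);z/=np.linalg.norm(z)
    cc=G-(.059+x[2])*z+x[3]*np.cross(z,[0,0,1]);C=0
    for p,m,c in M:
        o0=c-30;hull=((model(p,cc,z).reshape(-1,2)-o0)*up).astype(np.int32)
        k=np.zeros((60*up,60*up),np.uint8);cv2.fillConvexPoly(k,hull,1)
        mm=cv2.resize(m[o0[1]:o0[1]+60,o0[0]:o0[0]+60],None,fx=up,fy=up,interpolation=cv2.INTER_NEAREST)
        C+=(k!=mm).sum()/up**2
    return C+ 2e5*(x[2]**2+x[3]**2)
best=min((minimize(cost,[i,j,0,0],method="Nelder-Mead",options=dict(initial_simplex=np.array([[i,j,0,0],[i+.08,j,0,0],[i,j+.08,0,0],[i,j,.004,0],[i,j,0,.004]]))) for i in(-.15,0,.15) for j in(-.08,.08)),key=lambda r:r.fun)
x=best.x;z=zv+x[0]*np.array([np.cos(a),np.sin(a),0])+x[1]*np.array([-np.sin(a),np.cos(a),0]);z/=np.linalg.norm(z);cc=G-(.059+x[2])*z+x[3]*np.cross(z,[0,0,1])
print("cost",best.fun,x,"face",np.round(cc,4),"tilt",np.degrees(np.arccos(z[2])),"az",np.degrees(np.arctan2(-z[1],-z[0])),"err",np.degrees(np.arccos(z@zv)),"axis in tool",np.round(R.T@z,3))
E
python3 sil.py
```

```text
256 92
rms 0.0026042909077961746 prof [0.0285 0.0235 0.012  0.01   0.011  0.014  0.019  0.015 ]
face [0.5345 0.3119 0.2011] want [0.5382 0.3071 0.2016] axis [-0.433  0.139  0.891] want [-0.545  0.178  0.82 ] angle err 7.912956054812572
axis in tool [-0.086 -0.006 -0.996] pred [-0.05  -0.125 -0.991] tilt 27.038928220507554 az -17.80274564503461
grip pt off axis [-0.0007 -0.0005  0.0001] at h 0.059385825011898374 move tool [-0.0033  0.0047  0.0021]
scene 215
top 196
cost 159.4392454770057 [ 0.13658876  0.06934834 -0.00124212  0.00016843] face [0.5325 0.3072 0.2024] tilt 28.322806248497226 az -27.131844852681986 err 8.13095823620992 axis in tool [-0.01  -0.024 -1.   ]
```

```bash
cat > fit2.py <<'E'
from h import *
from scipy.optimize import least_squares
P={n:camera(n) for n in("scene","top")}
def cloud(p,mask,box):
    x0,x1,y0,y1=box;pts=[]
    for v in range(max(1,y0),min(399,y1)):
        for u in range(max(1,x0),min(639,x1)):
            if mask[v,u] and p["range_z"][v,u]>0:
                w=p["range_z"][v-1:v+2,u-1:u+2]
                if w.max()-w.min()<.03: pts.append(depthpt(p,u+.5,v+.5))
    return np.array(pts).reshape(-1,3)
def seg(poly,h,d):
    q=np.stack([h,d],1);best=np.full(len(q),9.)
    for A,B in zip(poly[:-1],poly[1:]):
        t=np.clip(((q-A)@(B-A))/((B-A)@(B-A)),0,1);best=np.minimum(best,np.linalg.norm(q-A-t[:,None]*(B-A),axis=1))
    return best
hk=np.array([0,.006,.012,.018,.022,.03,.04,.05,.06,.07,.08,.087])
# profile from purple look-alike, upright
def poly(r): return np.vstack([[0,0],np.c_[hk,r],[.09,0]])
pu=[]
for n,p in P.items():
    im=p["image"].astype(int);m=(im[...,0]-im[...,1]>15)&(im[...,2]-im[...,1]>20)
    for k,X in enumerate(((.537,-.228,.045),(.608,-.055,.045))):
        c=proj(p,X).astype(int);q=cloud(p,m,(c[0]-16,c[0]+16,c[1]-22,c[1]+22));pu.append((k,n,q))
def rp(x):
    e=[]
    for k,n,q in pu:
        cx=x[2*k:2*k+2];e.append(seg(poly(x[4:]),q[:,2],np.hypot(q[:,0]-cx[0],q[:,1]-cx[1])))
    return np.r_[np.concatenate(e),(x[4]-.029)*30,(x[12]-.0175)*20,np.diff(x[8:],2)*.5]
s=least_squares(rp,np.r_[.537,-.228,.608,-.055,.029,.029,.027,.022,.014,.010,.011,.014,.0175,.019,.018,.012],loss="soft_l1",f_scale=.002)
print("purple",[len(q) for _,_,q in pu],np.round(s.x,4));pr=poly(s.x[4:])
def axisfit(Q,c0,z0):
    b1=np.cross(z0,[0,1,0]);b1/=np.linalg.norm(b1);b2=np.cross(z0,b1)
    def un(x): z=z0+x[3]*b1+x[4]*b2;return c0+x[:3],z/np.linalg.norm(z)
    def r(x):
        c,z=un(x);h=(Q-c)@z;return seg(pr,h,np.linalg.norm(Q-c-np.outer(h,z),axis=1))
    s=least_squares(r,np.zeros(5),loss="soft_l1",f_scale=.002,x_scale=[.01,.01,.01,.1,.1]);c,z=un(s.x);return c,z,np.sqrt(np.mean(s.fun**2))
for k in(0,1):
    Q=np.vstack([q for kk,_,q in pu if kk==k]);c,z,e=axisfit(Q,np.r_[s.x[2*k:2*k+2],0],np.array([.1,.1,.99]));print("self-test",np.round(c,4),"tilt",np.degrees(np.arccos(z[2])),e)
o=get_obs();R=Ro.from_euler('xyz',o["eef_rot"]).as_matrix();G=o['ee_pos']-.019*R[:,2]
a=np.radians(-18.1);zv=np.array([-np.sin(.61)*np.cos(a),-np.sin(.61)*np.sin(a),np.cos(.61)]);lens=np.array([.609,.284,.095]);V=lens+.13*zv
Q={}
for n,p in P.items():
    im=p["image"].astype(int);r,gg,b=im[...,0],im[...,1],im[...,2]
    br=(r-b>22)&(r<150)&(gg<.75*r);c=proj(p,G+.045*R[:,2]).astype(int);bx=(c[0]-30,c[0]+30,c[1]-30,c[1]+30)
    q1=cloud(p,br,bx);q1=q1[np.linalg.norm(q1-G,axis=1)<.045];q2=cloud(p,~br,bx);q2=q2[(np.linalg.norm(q2-G,axis=1)<.075)&((q2-G)@R[:,2]>.028)]
    Q[n]=np.vstack([q1,q2]);print(n,len(q1),len(q2))
for nm,q in(("scene",Q["scene"]),("top",Q["top"]),("both",np.vstack(list(Q.values())))):
    c,z,e=axisfit(q,G+.06*R[:,2],-R[:,2])
    for _ in range(2):
        h=(q-c)@z;k=seg(pr,h,np.linalg.norm(q-c-np.outer(h,z),axis=1))<.006;c,z,e=axisfit(q[k],c,z)
    print(nm,k.sum(),"rms %.4f"%e,"face",np.round(c,4),"tilt %.1f az %.1f err %.1f"%(np.degrees(np.arccos(z[2])),np.degrees(np.arctan2(-z[1],-z[0])),np.degrees(np.arccos(z@zv))),"axis in tool",np.round(R.T@z,3),"Gh",np.round((G-c)@z,4),"off",np.round(R.T@((G-c)-((G-c)@z)*z),4))
print("V",np.round(V,4),"to V tool",np.round(R.T@(V-c),4));np.savez("f.npz",c=c,z=z);np.savez("hand.npz",t=R.T@z,f=R.T@(c-o["ee_pos"]))
E
python3 fit2.py
```

```text
purple [377, 276, 162, 166] [ 5.40500000e-01 -2.29300000e-01  5.95900000e-01 -5.80000000e-02
  2.90000000e-02  1.36440521e+05 -5.74700000e-01  8.69000000e-02
  8.80000000e-03  9.30000000e-03  9.80000000e-03  1.13000000e-02
  1.75000000e-02  1.68000000e-02  1.43000000e-02  1.63000000e-02]
self-test [ 0.5402 -0.2281  0.0006] tilt 1.2951704351378444 0.0018765887478762425
self-test [ 5.957e-01 -5.570e-02  5.000e-04] tilt 2.3053281778237937 0.0019332452701355195
scene 66 151
top 59 127
scene 217 rms 0.0020 face [0.5354 0.3111 0.198 ] tilt 27.7 az -9.5 err 8.5 axis in tool [-0.154 -0.013 -0.988] Gh 0.0616 off [ 0.0037 -0.0001 -0.0006]
top 186 rms 0.0015 face [0.5344 0.3087 0.1991] tilt 27.4 az -14.7 err 7.7 axis in tool [-0.112 -0.013 -0.994] Gh 0.0606 off [ 0.0038 -0.0004 -0.0004]
both 403 rms 0.0019 face [0.5341 0.3107 0.1985] tilt 26.6 az -11.3 err 9.0 axis in tool [-0.137  0.003 -0.991] Gh 0.0607 off [ 0.0035 -0.0003 -0.0005]
V [0.5382 0.3071 0.2016] to V tool [-0.0022  0.0059 -0.0003]
```

```bash
sed -i 's/.018,.012\],loss="soft_l1"/.018,.012],bounds=(np.r_[-np.ones(4),np.full(12,.006)],np.r_[np.ones(4),.0292,.0292,.0292,.0285,.025,.02,.018,.02,.0195,.0195,.0195,.0175]),loss="soft_l1"/' fit2.py; python3 fit2.py
```

```text
purple [374, 284, 142, 167] [ 0.5398 -0.2295  0.5952 -0.0587  0.029   0.0292  0.0239  0.0285  0.0081
  0.0086  0.0096  0.0107  0.0174  0.0151  0.0141  0.0164]
self-test [ 5.394e-01 -2.299e-01  3.000e-04] tilt 0.786724453219993 0.0021303867030740787
self-test [ 0.595  -0.0582  0.0007] tilt 0.8365944243878525 0.0022618479431857274
scene 65 155
top 53 124
scene 217 rms 0.0022 face [0.5357 0.3098 0.1978] tilt 25.9 az -9.7 err 10.0 axis in tool [-0.148  0.017 -0.989] Gh 0.0619 off [ 0.0045 -0.0026 -0.0007]
top 177 rms 0.0020 face [0.5331 0.3094 0.1965] tilt 25.1 az -13.9 err 10.1 axis in tool [-0.116  0.027 -0.993] Gh 0.0621 off [ 0.0037 -0.0004 -0.0004]
both 394 rms 0.0022 face [0.5346 0.3096 0.1973] tilt 25.8 az -11.9 err 9.7 axis in tool [-0.132  0.016 -0.991] Gh 0.062 off [ 0.004  -0.0013 -0.0006]
V [0.5382 0.3071 0.2016] to V tool [-0.0014  0.0057 -0.0018]
```

jog_arm(rows=[[[0, 0, -0.01], 0, 0.0], [[0, 0, -0.02], 0, 0.0], [[0, 0, -0.025], 0, 0.0], [[0, 0, -0.02], 0, 0.0], [[0, 0, -0.01], 0, 0.0], [[0, 0, 0], 0, 0.0]])

```text
time_s: 36.85
ee_pos: [0.4816, 0.3348, 0.3141]
eef_rot: [2.673, 0.075, 1.222]
force: [0.8, -0.1, -4.0]
grip_width: 0.0351
grip_force: 60.0
```

```bash
python3 o.py .775 -.235 .43
```

```text
[ 0.745  0.235  1.421 -0.458  1.346  1.148] [0.4816 0.3348 0.3141] [153.18   4.27  70.  ] F [ 0.8 -0.1 -4. ] M [0.27 0.62 0.01]
tilt 27.137229688925114 az -28.390371559612138 w 0.03513186518755676 59.99847905128263 36.85
to go, tool axes [-0.4425  0.4575  0.1382]
```

jog_arm(rows=[[[-0.01, 0.01, 0.003], 0, 0.0], [[-0.02, 0.02, 0.006], 0, 0.0], [[-0.024, 0.025, 0.0075], 0, 0.0], [[-0.024, 0.025, 0.0075], 0, 0.0], [[-0.024, 0.025, 0.0075], 0, 0.0], [[-0.024, 0.025, 0.0075], 0, 0.0], [[-0.024, 0.025, 0.0075], 0, 0.0], [[-0.024, 0.025, 0.0075], 0, 0.0], [[-0.024, 0.025, 0.0075], 0, 0.0], [[-0.024, 0.025, 0.0075], 0, 0.0], [[-0.024, 0.025, 0.0075], 0, 0.0], [[-0.024, 0.025, 0.0075], 0, 0.0]])

```text
time_s: 37.85
ee_pos: [0.6618, -0.0162, 0.382]
eef_rot: [2.677, 0.079, 1.22]
force: [0.9, 0.8, -4.0]
grip_width: 0.0347
grip_force: 60.0
```

jog_arm(rows=[[[-0.024, 0.025, 0.0075], 0, 0.0], [[-0.024, 0.025, 0.0075], 0, 0.0], [[-0.024, 0.025, 0.0075], 0, 0.0], [[-0.024, 0.025, 0.0075], 0, 0.0], [[-0.024, 0.025, 0.0075], 0, 0.0], [[-0.024, 0.025, 0.0075], 0, 0.0], [[-0.024, 0.025, 0.0075], 0, 0.0], [[-0.01, 0.01, 0.003], 0, 0.0], [[0, 0.0, 0], 0, 0.0], [[0, 0, 0], 0, 0.0]])

```text
time_s: 38.68
ee_pos: [0.7803, -0.2448, 0.4277]
eef_rot: [2.679, 0.078, 1.219]
force: [0.2, 0.7, -4.5]
grip_width: 0.0354
grip_force: 60.0
```

```bash
python3 o.py .775 -.235 .43
```

```text
[-0.321  0.669  0.551 -0.084  1.46   0.002] [ 0.7803 -0.2448  0.4277] [153.48   4.5   69.85] F [ 0.2  0.7 -4.5] M [0.28 0.58 0.03]
tilt 26.87248948857545 az -29.072677683787973 w 0.03538076937597185 59.99886362696998 38.6833
to go, tool axes [ 0.0072 -0.0062 -0.0063]
```

jog_arm(rows=[[[0, 0.02, -0.005], 0, 0.0], [[0, 0.03, -0.01], 0, 0.0], [[0, 0.035, -0.012], 0, 0.0], [[0, 0.035, -0.012], 0, 0.0], [[0, 0.035, -0.012], 0, 0.0], [[0, 0.035, -0.012], 0, 0.0], [[0, 0.035, -0.012], 0, 0.0], [[0, 0, 0], 0, 0.0], [[0, 0, 0], 0, 0.0]])

```text
time_s: 39.43
ee_pos: [0.8029, -0.2494, 0.5098]
eef_rot: [2.558, 0.076, 1.222]
force: [0.2, -0.5, -4.4]
grip_width: 0.0351
grip_force: 60.0
```

```bash
python3 o.py .775 -.235 .43
```

```text
[-0.319  0.764  0.236 -0.08   1.558 -0.016] [ 0.8029 -0.2494  0.5098] [146.55   4.35  70.01] F [ 0.2 -0.5 -4.4] M [ 0.29  0.81 -0.01]
tilt 33.69485587272559 az -26.538267607621165 w 0.035070975002858835 59.99874784843996 39.4333
to go, tool axes [ 0.01   -0.0697  0.049 ]
```

jog_arm(rows=[[[0, 0.037, -0.012], 0, 0.0], [[0, 0, 0], 0, 0.0]])

```text
time_s: 39.6
ee_pos: [0.8027, -0.2491, 0.5207]
eef_rot: [2.535, 0.075, 1.222]
force: [-0.5, -0.3, -3.7]
grip_width: 0.035
grip_force: 60.0
```

```bash
python3 o.py; python3 - <<'E'
import numpy as np
H=dict(np.load('hand.npz'));t=np.array([-.095,-.005,-.995]);t/=np.linalg.norm(t);np.savez('hand.npz',t=t,f=np.array([0,0,-.019])-.060*t)
E
python3 tt.py; python3 go.py
```

```text
[-0.319  0.754  0.235 -0.079  1.546 -0.017] [ 0.8027 -0.2491  0.5207] [145.23   4.32  70.03] F [-0.5 -0.3 -3.7] M [0.3  0.73 0.04]
tilt 34.99977578393751 az -26.17163842832685 w 0.03504798481723981 59.99873271561228 39.6
tilt 34.93952932118876 az -16.635911928134828 err 0.8386697493837529 err rot vec in tool [-0.00579478 -0.83860623  0.00476737]
face [ 0.8259 -0.2541  0.4871] V [0.5382 0.3071 0.2016] to V [ 0.4495 -0.5235 -0.0562] to V+80 [ 0.4431 -0.5239 -0.1359] ee at V+80 [0.47150712 0.32640607 0.30074757]
```

jog_arm(rows=[[[0.01, -0.012, -0.002], 0, 0.0], [[0.02, -0.023, -0.004], 0, 0.0], [[0.0235, -0.0276, -0.0051], 0, 0.0], [[0.0235, -0.0276, -0.0051], 0, 0.0], [[0.0235, -0.0276, -0.0051], 0, 0.0], [[0.0235, -0.0276, -0.0051], 0, 0.0], [[0.0235, -0.0276, -0.0051], 0, 0.0], [[0.0235, -0.0276, -0.0051], 0, 0.0], [[0.0235, -0.0276, -0.0051], 0, 0.0], [[0.0235, -0.0276, -0.0051], 0, 0.0], [[0.0235, -0.0276, -0.0051], 0, 0.0], [[0.0235, -0.0276, -0.0051], 0, 0.0]])

```text
time_s: 40.6
ee_pos: [0.6229, 0.0814, 0.3736]
eef_rot: [2.538, 0.075, 1.222]
force: [1.3, -0.5, -4.1]
grip_width: 0.0351
grip_force: 60.0
```

jog_arm(rows=[[[0.0235, -0.0276, -0.0051], 0, 0.0], [[0.0235, -0.0276, -0.0051], 0, 0.0], [[0.0235, -0.0276, -0.0051], 0, 0.0], [[0.0235, -0.0276, -0.0051], 0, 0.0], [[0.0235, -0.0276, -0.0051], 0, 0.0], [[0.02, -0.023, -0.0051], 0, 0.0], [[0.01, -0.012, -0.0051], 0, 0.0], [[0, 0, 0], 0, 0.0], [[0, 0, 0], 0, 0.0]])

```text
time_s: 41.35
ee_pos: [0.5195, 0.2698, 0.2942]
eef_rot: [2.538, 0.075, 1.224]
force: [0.1, -0.4, -3.6]
grip_width: 0.0351
grip_force: 60.0
```

```bash
python3 o.py; python3 go.py; python3 tt.py
```

```text
[ 0.654  0.178  1.577 -0.592  1.159  1.157] [0.5195 0.2698 0.2942] [145.43   4.3   70.11] F [ 0.1 -0.4 -3.6] M [ 0.25  0.74 -0.05]
tilt 34.79974818073467 az -26.10608398130378 w 0.03506729673268503 59.998673252994195 41.35
face [0.5425 0.2649 0.2605] V [0.5382 0.3071 0.2016] to V [ 0.0426 -0.0469  0.0356] to V+80 [ 0.0362 -0.0476 -0.0441] ee at V+80 [0.47160698 0.32632784 0.30082768]
tilt 34.74218758461644 az -16.522624554595247 err 0.9249976571082128 err rot vec in tool [-0.2019934  -0.90231791  0.02382006]
```

Now the final approach, followed by a measurement.

jog_arm(rows=[[[0.015, -0.016, 0.0], 0, 0.0], [[0.018, -0.02, 0.0], 0, 0.0], [[0.0096, -0.011, 0.01], 0, 0.0], [[0, 0, 0.015], 0, 0.0], [[0, 0, 0.0106], 0, 0.0], [[0, 0, 0], 0, 0.0], [[0, 0, 0], 0, 0.0], [[0, 0, 0], 0, 0.0], [[0, 0, 0], 0, 0.0]])

```text
time_s: 42.1
ee_pos: [0.5157, 0.3113, 0.2364]
eef_rot: [2.537, 0.074, 1.221]
force: [0.1, -0.1, -4.3]
grip_width: 0.0349
grip_force: 60.0
```

```bash
python3 o.py;python3 go.py; cp hand.npz hand_prior.npz; python3 fit.py | tail -5; python3 fit2.py | tail -5
```

```text
[ 0.72   0.281  1.587 -0.632  1.103  1.29 ] [0.5157 0.3113 0.2364] [145.38   4.24  69.98] F [ 0.1 -0.1 -4.3] M [0.26 0.83 0.03]
tilt 34.84601756099956 az -26.13270006940615 w 0.034949152676039846 59.99881757190451 42.1
face [0.5388 0.3063 0.2027] V [0.5382 0.3071 0.2016] to V [ 0.0007 -0.0013  0.0004] to V+80 [-0.0057 -0.0019 -0.0793] ee at V+80 [0.47157527 0.32635415 0.3008021 ]
295 83
rms 0.0026024286769283146 prof [0.0285 0.0235 0.012  0.01   0.011  0.014  0.019  0.015 ]
face [0.5395 0.3058 0.2036] want [0.5382 0.3071 0.2016] axis [-0.551  0.19   0.812] want [-0.545  0.178  0.82 ] angle err 0.8748818099703173
axis in tool [-0.071 -0.02  -0.997] pred [-0.095 -0.005 -0.995] tilt 35.66136939747917 az -18.982278640730165
grip pt off axis [-0.0011 -0.0004  0.0001] at h 0.05969067016148367 move tool [ 0.001  -0.0025  0.0007]
top 50 143
scene 225 rms 0.0021 face [0.5424 0.303  0.2031] tilt 37.0 az -12.5 err 3.9 axis in tool [-0.138 -0.043 -0.99 ] Gh 0.0618 off [ 0.0048 -0.0022 -0.0006]
top 192 rms 0.0019 face [0.5397 0.303  0.2014] tilt 34.3 az -12.4 err 3.3 axis in tool [-0.136  0.004 -0.991] Gh 0.0616 off [ 0.0055 -0.002  -0.0008]
both 417 rms 0.0021 face [0.5412 0.3031 0.2021] tilt 35.6 az -12.6 err 3.2 axis in tool [-0.135 -0.018 -0.991] Gh 0.0618 off [ 0.0049 -0.0022 -0.0006]
V [0.5382 0.3071 0.2016] to V tool [ 0.0028 -0.0036 -0.0021]
```

jog_arm(rows=[[[0.0015, -0.0025, 0.0], 0, 0.0], [[0, 0, 0], 0, 0.0], [[0, 0, 0], 0, 0.0], [[0, 0, 0], 0, 0.0], [[0, 0, 0], 0, 0.0], [[0, 0, 0], 0, 0.0], [[0, 0, 0], 0, 0.0], [[0, 0, 0], 0, 0.0]])

```text
time_s: 42.97
ee_pos: [0.5139, 0.3134, 0.2337]
eef_rot: [2.538, 0.075, 1.222]
force: [-0.7, 0.1, -4.5]
grip_width: 0.0351
grip_force: 60.0
```

```bash
cp hand_prior.npz hand.npz; python3 o.py; python3 fit.py | tail -4; python3 ov.py pics/v4.png
```

```text
[ 0.725  0.285  1.589 -0.634  1.103  1.297] [0.5139 0.3134 0.2337] [145.43   4.32  70.01] F [-0.7  0.1 -4.5] M [ 0.26  0.8  -0.01]
tilt 34.80918731005358 az -26.237460856269966 w 0.03513358812803305 59.99877741211094 42.9667
rms 0.0023944146940626087 prof [0.0285 0.0235 0.012  0.01   0.011  0.014  0.019  0.015 ]
face [0.5378 0.3069 0.2008] want [0.5382 0.3071 0.2016] axis [-0.545  0.198  0.815] want [-0.545  0.178  0.82 ] angle err 1.195270179947363
axis in tool [-0.061 -0.016 -0.998] pred [-0.095 -0.005 -0.995] tilt 35.44160294849036 az -19.990681523233043
grip pt off axis [-0.0009 -0.0008  0.0001] at h 0.06006846493652254 move tool [ 0.0003  0.0007 -0.0005]
face [0.5378 0.3069 0.2008] axis [-0.5449  0.1982  0.8147]
scene 209 h range [0.00089447 0.01634394 0.0298306 ]
top 214 h range [-0.00036866  0.01490168  0.02857319]
```

View pics/v4.png

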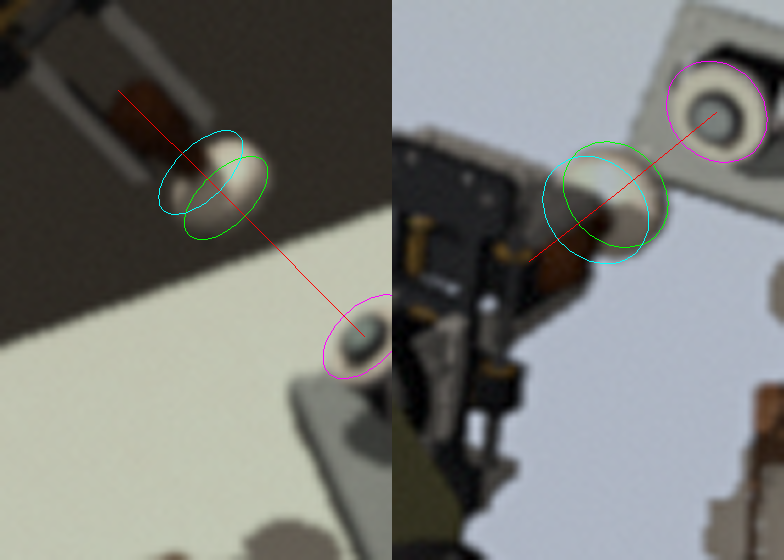

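The last overlay shows the base rim and lens ring on their predicted outlines to about a pixel, with the tamper still held and facing the lens.

```bash
python3 -c "
from station import *
print(hand_in())"
```

```text
the job is handed in; nothing more can be done
None
```

The timer is wound to its stop, and the job was handed in at about 43 s with the tamper held about 13 cm in front of the lens. My last fit put its underside about 1 mm off centre and about 1° off square. A second fit, made just before the last small nudge, put it about 3° off. No verdict came back from the hand-in.

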